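# Book a finished job into the goldsmith's deposit box

## Task

Book the finished job into the bench strongbox: first roll the three thumbwheels so that, from left to right as seen from the robot, 4, 7 and 2 stand squarely on the reading line. Then take the upright wooden job case and push it nose first through the sprung flap until it drops inside and the flap snaps shut, leaving the number set and the other things on the bench where they are.

Things in the scene. Friction and masses are not known exactly. Their poses are not given: they have to be found in the camera images.
- strongbox: Fixed grey steel box, 250 mm deep (x), 400 wide (y), 135 high in front, 222 at the back. Origin: centre of its underside; x away from the robot, y left, z up. From the front wall's top edge an aluminium panel, 160 mm up the slope, rises away from the robot at 33 degrees; its outward normal is (-0.545, 0, 0.839) in the box's frame. Wheels on its left part, flap on its right.
- hub_left (a point): Centre of the left thumbwheel (farthest from the flap), on its axle, 3 mm under the panel's outer face; axes as the strongbox's, axle along y. Each wheel is a brass disc, radius 45 mm, 20 mm thick, flat faces to +y and -y, standing 42 mm out of the panel. Wheels are 70 mm apart; a 42 mm pointer post stands 54 mm to the left of this one.
- hub_middle (a point): Centre of the middle thumbwheel, as for the left. Black numerals 0 to 9 go round each rim, one every 36 degrees, upright as seen from the robot, with a 2.5 mm rib midway between neighbours.
- hub_right (a point): Centre of the right thumbwheel (next to the flap), as for the left. The numeral read is the one on the wheel's crest: straight out from the axle along the panel's outward normal, over the black reading line scribed across the panel and level with the pointer post's tip.
- wheel_left (a joint): Turn of the left thumbwheel. Value = 0.628 rad x the numeral on the reading line (0: numeral 0, 0.628: 1, ... 5.655: 9). It grows as the wheel's crest is rolled away from the robot, up the slope, and falls as the crest is rolled toward the robot. No detents: a light drag (0.08 N m) holds it where it is left. Stops at -0.3 and 5.95.
- wheel_middle (a joint): Turn of the middle thumbwheel. Value = 0.628 rad x the numeral on the reading line (0: numeral 0, 0.628: 1, ... 5.655: 9). It grows as the wheel's crest is rolled away from the robot, up the slope, and falls as the crest is rolled toward the robot. No detents: a light drag (0.08 N m) holds it where it is left. Stops at -0.3 and 5.95.
- wheel_right (a joint): Turn of the right thumbwheel. Value = 0.628 rad x the numeral on the reading line (0: numeral 0, 0.628: 1, ... 5.655: 9). It grows as the wheel's crest is rolled away from the robot, up the slope, and falls as the crest is rolled toward the robot. No detents: a light drag (0.08 N m) holds it where it is left. Stops at -0.3 and 5.95.
- slot (a point): Centre of the flap's outer face when shut, in the plane of the sloping panel. Axes as the strongbox's. The opening is 90 mm wide (along y) and 62 mm long up the slope; below it, along the inward normal, is 190 mm of free depth in an empty compartment 140 mm wide. 125 mm to its left is the right wheel.
- flap (a joint): Angle of the steel flap, hinged on the upper edge of the opening: 0 shut, flush with the panel; up to 1.6 rad pushed inward. A spring shuts it (about 0.05 N m when shut, 0.1 N m at 1.5 rad).
- case: Loose wooden job case standing upright on the bench, 50 mm (its x) by 30 mm (its y) by 120 mm high, about 0.25 kg, with a dark lid seam and brass clasps near the top. Origin: centre of its underside, z up along its length; either end of x or y is the same. Nose first means along its length.
- case_middle (a point): Middle of the wooden case, 60 mm above its underside.
- jar: Bystander: glass jar with a dark lid, 60 mm across, 85 mm high; origin at the centre of its underside.
- firebrick: Bystander: orange soldering brick, 120 x 70 x 50 mm; origin at the centre of its underside.
- cup: Bystander: open steel cup, 70 mm across, 80 mm high; origin at the centre of its underside.

How it is judged:
On the way, in this order (a step that is already met when the one before it is completed fails the run):
1. the wheels read 4, 7, 2 while the case is still outside (value of joint wheel_left between 2.373 and 2.653 rad and value of joint wheel_middle between 4.258 and 4.538 rad and value of joint wheel_right between 1.117 and 1.397 rad and distance between case_middle and slot above 0.1 m), for 0.2 s.
2. the case pushes the flap open (value of joint wheel_left between 2.373 and 2.653 rad and value of joint wheel_middle between 4.258 and 4.538 rad and value of joint wheel_right between 1.117 and 1.397 rad and value of joint flap above 0.5 rad and contact force between case and flap above 0.2 N), for 0.1 s.
3. the case is inside and the flap has shut behind it (x of case_middle in the frame of strongbox between -0.12 and 0.12 m and y of case_middle in the frame of strongbox between -0.2 and -0.06 m and z of case_middle in the frame of strongbox below 0.095 m and value of joint flap below 0.08 rad), for 0.2 s.
At the end, for the whole second after the job is handed in: The wheels read 4, 7 and 2 from left to right, each within 0.14 rad (8 degrees) of the numeral's centre; the case lies at rest wholly inside the strongbox's compartment behind the flap (its middle under 95 mm above the bench); the flap is shut (under 0.08 rad) (all of step 3 and value of joint wheel_left between 2.373 and 2.653 rad and value of joint wheel_middle between 4.258 and 4.538 rad and value of joint wheel_right between 1.117 and 1.397 rad and linear speed of case below 0.03 m/s); the robot touches nothing.
It fails at once if the jar is shifted by more than 40 mm or tipped (distance of jar from where it was at the start of the episode above 0.04 m or angle between jar's own z axis and vertical above 0.5 rad).
It fails at once if the firebrick is shifted by more than 40 mm or tipped (distance of firebrick from where it was at the start of the episode above 0.04 m or angle between firebrick's own z axis and vertical above 0.5 rad).
It fails at once if the cup is shifted by more than 40 mm or tipped (distance of cup from where it was at the start of the episode above 0.04 m or angle between cup's own z axis and vertical above 0.5 rad).
It also fails if it takes over 72 s, if anything falls off the work surface, if the arm or the gripper's body presses on something with over 40 N, if the wrist force passes 120 N, or if a joint passes its speed limit or range.

## Robot

A 7-joint arm with a two-finger parallel gripper is mounted at the origin on the work surface. World frame = base frame: x ahead of the robot, y to its left, z up, the work surface at z = 0. Lengths are in m, angles in rad, forces in N, time in s.
With the tool pointing down it reaches from about 0.425 to 0.8 m from the base axis. Payload 8.3 kg.
Tool frame: the origin (TCP) lies at the very end of the fingers, on their centre line; the grasp point (between the pads) lies behind it (manip.grip_point_offset is the z of the grasp point in the tool frame, in m); z points along the fingers, y is the direction in which the jaws open and shut (so a half turn about z gives the same grasp; the last joint's range is limited). The gripper opens to 85 mm and grips with 20 to 120 N. Pads are 22 mm wide; open, the fingers measure 114 mm over their backs; the gripper's body (76 mm by 85 mm) begins 54 mm behind the grasp point. The pads swing forward as they close: fully open they stand 13 mm farther back than shut.
Start: joints at [1.258, 0.383, 0.016, 1.37, -0.006, 1.388, -0.046], TCP at [0.155, -0.606, 0.231] pointing down, gripper open.
Joint ranges: [-2.95, 2.95], [-0.25, 2.06], [-1.52, 1.56], [0.18, 2.33], [-1.44, 4.58], [0.02, 2.06], [-3.01, 3.01]. Speed limits (rad/s): [2.39, 2.39, 3.01, 3.01, 3.14, 3.14, 3.14].

## Interface

Orientations are given as a unit quaternion [w, x, y, z].
In Python, from rig import manip gives the robot as it stands. The module is installed in compiled form; this text tells all that it offers.
- The arm moves only by the tool send_rows, never from a script. Its argument "targets" is a list of rows, each a list of 6 numbers: the shift along the tool's x, y, z as a fraction of full scale, then the turn, a rotation vector about the tool's x, y, z as a fraction of full scale. In form: [[dx, dy, dz, wx, wy, wz], ...]. A call has 1 to 20 rows; each row shifts and turns the pose as measured when the row begins, along the tool's axes as they then stand; what a row does not reach is not made up. Full scale, the value 1, is 0.04 m for a shift and 5 degrees for a turn. A row lasts 1/8 s, in which the tool goes at most 62.5 mm and 10.7 degrees, less where a joint would pass 70% of its speed; a pose out of reach is approached as far as the arm can. A call with a number of a shift or a turn outside -1 to 1 is refused whole. A call with a gripper value outside its range is refused whole. "jaw" is the opening, from 0 (shut) to 1 (fully open), set as the call begins (left out, the last holds). The fingers move at their own pace and stop on an object; the grip force is fixed at half the most. Time passes only in rows, so rows that do not move let the fingers close. It gives the time, the measured TCP pose, the force and the opening at its end, in the units of the state.
- manip.get_obs(): the state, without advancing time (a new reading comes with each control period).
- manip.read_camera(name): name is "scene" or "top"; returns the picture (400x640x3 uint8, red, green, blue); there is no depth.
- manip.get_calibration(name): a dict with "K" (3x3 intrinsics, pixels), "distortion" ([k1, k2, p1, p2, k3] as OpenCV has them; the pictures are not rectified), "world_to_cam" (4x4, takes a point from world to camera coordinates). Camera axes: x right, y up, looking along -z (the intrinsics and any distortion apply to the point x, -y, -z); pixel columns grow to the right and rows downward; lengths in m; the calibration is good to about 2 mm. A picture is of the moment at which its call begins. get_calibration takes no time and is no camera call.
- manip.close_job(): hands the job in, once; it reports no verdict.
The state is a dict: "time_s": time; "joints": joint angles; "dq": joint speeds; "tau": joint torques, N m; "position": TCP position; "ee_rot": TCP orientation; "force": force on the tool from outside, world axes, zero at the start; "ft_torque": the same for the moment, N m; "width": opening from 0.0 (shut) to 1.0 (fully open).
Only numpy, scipy, OpenCV 4.12 (cv2) and the standard library are available. Lean on these libraries where they do the work, as an engineer would, in place of code of your own. Each camera call takes 0.05 s, during which the arm holds its last target.

## Working session

There is one attempt and no reset: what is moved stays moved. The work goes in short steps, Python scripts to look and compute and a tool call to move; the robot and the scene stay as the last step left them, time stands still between calls to the robot, and variables do not carry over. Pictures are saved under pics/ and viewed, and the job is handed in when it is done.

Besides the shell and the picture viewer there is one more tool, called after "Call:" as a command line: name --pt "numbers of a row" for each row, then --argument value for the rest. send_rows: Moves the arm, as the interface text tells. Its arguments: {"type":"object","properties":{"targets":{"type":"array","items":{"type":"array","items":{"type":"number"}}},"jaw":{"type":"number"}},"required":["targets"]}

```bash
mkdir -p pics; ls; python3 - <<'E'
from rig import manip
import cv2
o=manip.get_obs()
print(o, manip.grip_point_offset)
for n in("scene","top"):
    c=manip.get_calibration(n);print(n,c)
    cv2.imwrite(f"pics/{n}0.png",manip.read_camera(n)[:,:,::-1])
E
```

```text
pics
{'time_s': 0.0, 'joints': array([ 1.25814295,  0.3842426 ,  0.01635578,  1.37112053, -0.00626769,
        1.38818311, -0.04648157]), 'dq': array([-7.01374176e-04,  1.17903110e-05, -6.53165134e-04, -1.63350457e-05,
       -2.15541394e-03, -1.55068076e-03,  1.81722433e-03]), 'tau': array([-5.62609821e-04, -6.27599573e+01,  8.43934827e-01, -3.71818793e+01,
        1.64613384e-02,  1.42098029e-02,  7.09501569e-05]), 'position': array([ 0.1543941 , -0.60513288,  0.23029118]), 'ee_rot': array([-9.40443115e-04,  9.92206034e-01,  1.24604493e-01, -1.47350061e-04]), 'force': array([ 0.08407973, -0.09295598, -0.03560888]), 'ft_torque': array([ 0.00382104, -0.01478403,  0.01668159]), 'width': 0.9965292325931042} -0.0187
scene {'K': array([[452.46364826,   0.        , 319.57551908],
       [  0.        , 452.46364826, 202.92106901],
       [  0.        ,   0.        ,   1.        ]]), 'distortion': array([-0.01780286,  0.        ,  0.        ,  0.        ,  0.        ]), 'world_to_cam': array([[-0.79487914,  0.60649246,  0.01827702,  0.47464504],
       [-0.42376993, -0.57645435,  0.69865544,  0.14584092],
       [ 0.43426513,  0.54760138,  0.7152248 , -1.58670267],
       [ 0.        ,  0.        ,  0.        ,  1.        ]])}
top {'K': array([[483.27761447,   0.        , 316.6954089 ],
       [  0.        , 483.27761447, 210.17014051],
       [  0.        ,   0.        ,   1.        ]]), 'distortion': array([-0.01156623,  0.        ,  0.        ,  0.        ,  0.        ]), 'world_to_cam': array([[-0.02706205, -0.99917247, -0.03036468,  0.03298415],
       [ 0.99690515, -0.02921856,  0.07298219, -0.59917933],
       [-0.07380901, -0.02829565,  0.9968709 , -1.39564772],
       [ 0.        ,  0.        ,  0.        ,  1.        ]])}
```

View pics/scene0.png

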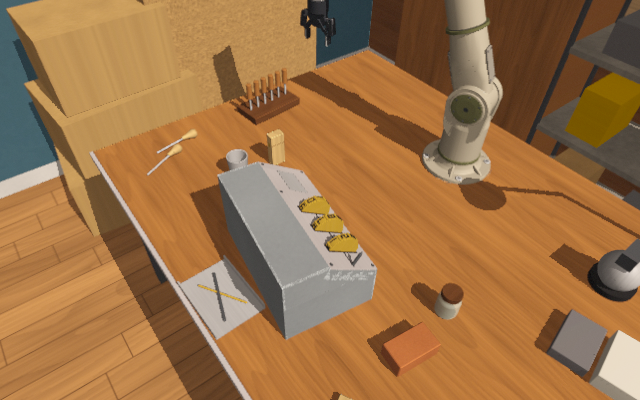

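View pics/top0.png

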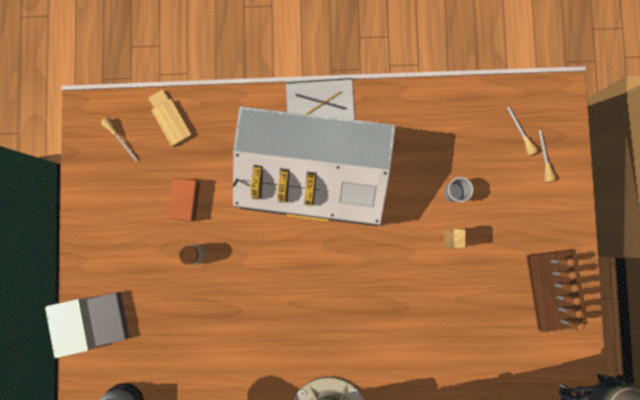

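The scene picture shows the box at about (295,240), the wooden case at (276,148), the cup at (236,160), the jar at (449,300) and the brick at (410,347). The top picture shows the box at about (313,165), the case at (456,239), the cup at (459,189), the jar at (192,254) and the brick at (184,199). I'll zoom in next.

```bash
python3 - <<'E'
import cv2
t=cv2.imread("pics/top0.png");s=cv2.imread("pics/scene0.png")
cv2.imwrite("pics/tz.png",cv2.resize(t[95:235,225:405],None,fx=4.2,fy=4.2,interpolation=cv2.INTER_CUBIC))
cv2.imwrite("pics/sz.png",cv2.resize(s[120:300,210:390],None,fx=3.3,fy=3.3,interpolation=cv2.INTER_CUBIC))
cv2.imwrite("pics/tw.png",cv2.resize(t[155:215,230:330],None,fx=8,fy=8,interpolation=cv2.INTER_CUBIC))
cv2.imwrite("pics/tc.png",cv2.resize(t[165:265,430:510],None,fx=6,fy=6,interpolation=cv2.INTER_CUBIC))
E
```

```text
(no output)
```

View pics/tz.png

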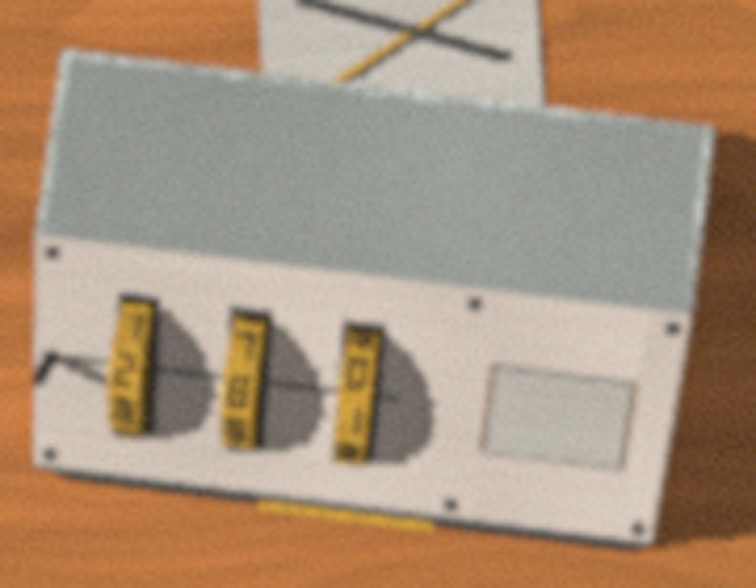

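View pics/tw.png

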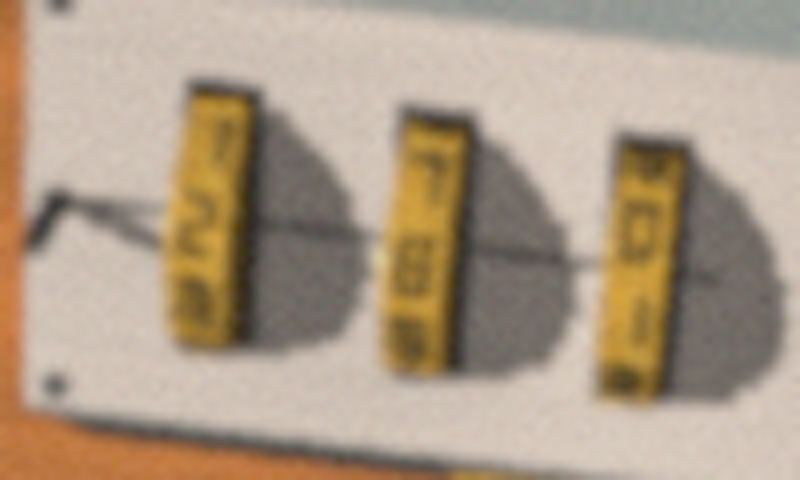

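View pics/sz.png

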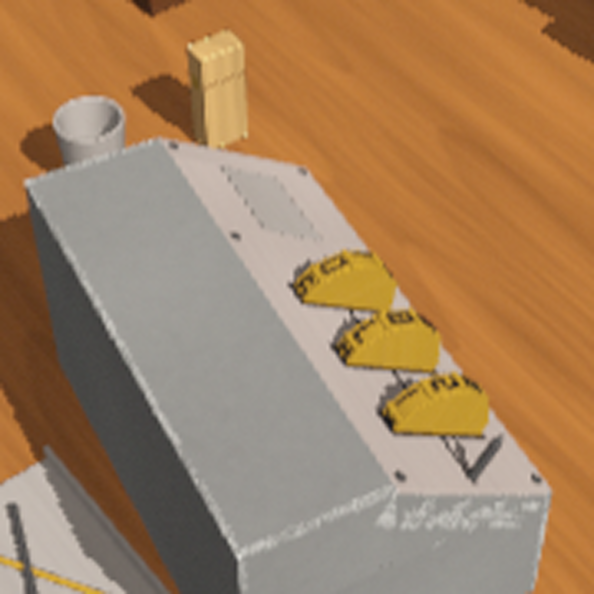

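View pics/tc.png

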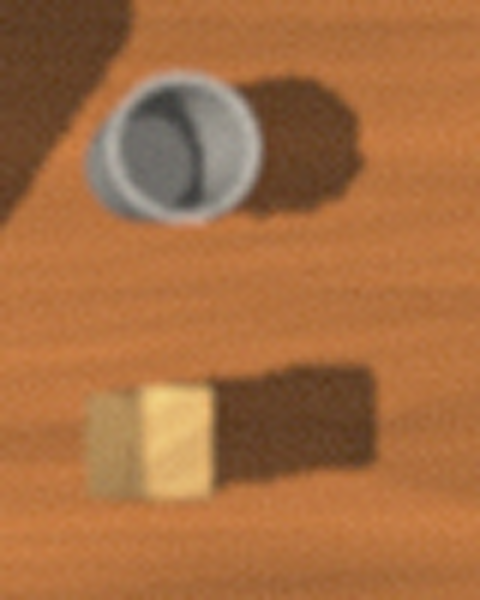

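Zoomed, the left wheel shows about 1/2/3, the middle 7/8/9 and the right 9/0/1/2, running from upslope to near the robot. The case's 30 mm side runs along world y. Next I'll cast rays for the poses.

```bash
cat > h.py <<'E'
import numpy as np, cv2
from rig import manip
from scipy.spatial.transform import Rotation as R
C={n:manip.get_calibration(n) for n in("scene","top")}
def ray(n,px):
    c=C[n];u=cv2.undistortPoints(np.array([[px]],float),c["K"],c["distortion"])[0,0]
    W=np.array(c["world_to_cam"]);d=W[:3,:3].T@np.array([u[0],-u[1],-1.]);o=-W[:3,:3].T@W[:3,3]
    return o,d/np.linalg.norm(d)
def plane(n,px,nrm,off):
    o,d=ray(n,px);nrm=np.array(nrm,float);return o+d*((off-nrm@o)/(nrm@d))
def atz(n,px,z): return plane(n,px,[0,0,1],z)
def proj(n,p):
    c=C[n];W=np.array(c["world_to_cam"]);q=W[:3,:3]@np.array(p)+W[:3,3]
    u=np.array([[[q[0]/-q[2],-q[1]/-q[2],1.]]])
    return cv2.projectPoints(u,np.zeros(3),np.zeros(3),c["K"],c["distortion"])[0].ravel()
E
python3 - <<'E'
from h import *
tz=lambda a,b:(225+(a+.5)/4.2-.5,95+(b+.5)/4.2-.5)
sz=lambda a,b:(210+(a+.5)/3.3-.5,120+(b+.5)/3.3-.5)
B=[(.125,.2,.222),(.125,-.2,.222),(.0092,.2,.222),(.0092,-.2,.222),(-.125,.2,.135),(-.125,-.2,.135)]
T=[tz(65,50),tz(713,127),tz(37,233),tz(692,310),tz(35,467),tz(655,543)]
S=[sz(238,553),sz(26,183),sz(395,488),sz(160,140),sz(552,495),sz(308,168)]
def kab(P,Q):
    p=P.mean(0);q=Q.mean(0);H=(P-p).T@(Q-q);a=np.arctan2(H[0,1]-H[1,0],H[0,0]+H[1,1])
    Rm=np.array([[np.cos(a),-np.sin(a)],[np.sin(a),np.cos(a)]]);t=q-Rm@p
    return a,t,(Q-(P@Rm.T+t))
b2=np.array([b[:2] for b in B])
qs=[]
for n,L in(("top",T),("scene",S)):
    Q=np.array([atz(n,px,b[2])[:2] for px,b in zip(L,B)]);qs.append(Q)
    a,t,r=kab(b2,Q);print(n,a,t,np.round(r*1000,1).tolist())
a,t,r=kab(np.vstack([b2,b2]),np.vstack(qs));print(a,t)
tc=lambda x,y:(430+(x+.5)/6-.5,165+(y+.5)/6-.5)
K=np.array([atz("top",tc(*p),.12) for p in((143,383),(213,383),(210,498),(140,498))]);print(K,K.mean(0),K[0]-K[3],K[1]-K[2])
# base in scene: top face corners
K=np.array([atz("scene",sz(*p),.12) for p in((188,52),(233,31),(245,58),(199,74))]);print(K,K.mean(0))
print('cup',atz("top",tc(183,147),.08))
E
```

```text
top -0.1519608485261653 [0.70453427 0.02267513] [[0.0, -1.0], [-1.1, 1.0], [1.5, 0.3], [2.0, 0.4], [-1.2, 0.9], [-1.1, -1.5]]
scene -0.16036116457847452 [0.70262102 0.0261699 ] [[-3.3, -3.5], [0.9, 2.3], [-0.5, -2.3], [1.6, 1.9], [2.0, 1.3], [-0.6, 0.3]]
-0.15614340986804304 [0.70357761 0.02442247]
[[ 0.53236902 -0.35497634  0.12      ]
 [ 0.53147907 -0.38629201  0.12      ]
 [ 0.47992773 -0.38242885  0.12      ]
 [ 0.48078614 -0.35119855  0.12      ]] [ 0.50614049 -0.36872394  0.12      ] [ 0.05158288 -0.00377779  0.        ] [ 0.05155134 -0.00386316  0.        ]
[[ 0.5315585  -0.37437767  0.12      ]
 [ 0.47636668 -0.37700307  0.12      ]
 [ 0.49149197 -0.33329208  0.12      ]
 [ 0.54185768 -0.33856539  0.12      ]] [ 0.51031871 -0.35580955  0.12      ]
cup [ 0.64303868 -0.38883049  0.08      ]
```

```bash
cat >> h.py <<'E'
YAW=-.154; T0=np.array([.7038,.0238,0]); RB=R.from_euler('z',YAW).as_matrix()
tobox=lambda p:RB.T@(np.array(p)-T0)
toW=lambda p:RB@np.array(p)+T0
NB=np.array([-.545,0,.839]);NB/=np.linalg.norm(NB);UB=np.array([.839,0,.545]);UB/=np.linalg.norm(UB)
P0=np.array([-.125,0,.135])
def slope(n,px,h=0):  # -> (u up slope from front edge, y) on plane h above panel
    nw=RB@NB;p=tobox(plane(n,px,nw,nw@toW(P0+h*NB)));return np.array([(p-P0)@UB,p[1]])
E
python3 - <<'E'
from h import *
tz=lambda a,b:(225+(a+.5)/4.2-.5,95+(b+.5)/4.2-.5)
tw=lambda a,b:(230+(a+.5)/8-.5,155+(b+.5)/8-.5)
sz=lambda a,b:(210+(a+.5)/3.3-.5,120+(b+.5)/3.3-.5)
print("flap",[np.round(slope("top",tz(*p)),4).tolist() for p in((493,365),(636,382),(622,470),(481,452))])
print("flap scene",[np.round(slope("scene",sz(*p)),4).tolist() for p in((221,165),(266,170),(318,240),(282,232))])
print("line",[np.round(slope("top",tw(*p)),4).tolist() for p in((310,230),(520,255),(715,278))])
print("post tip",np.round(slope("top",tw(58,198),.042),4), "screws",[np.round(slope("top",tw(*p)),4).tolist() for p in((60,5),(55,385))])
# wheel silhouettes: lit top ends: crest mid
for w,pts in dict(L=((205,225)),M=((425,250)),R=((640,275))).items(): print(w,slope("top",tw(*pts),.042))
E
```

```text
flap [[0.1112, -0.0859], [0.1116, -0.1741], [0.0499, -0.1745], [0.0502, -0.0853]]
flap scene [[0.1056, -0.1757], [0.0531, -0.182], [0.0528, -0.0846], [0.0897, -0.088]]
line [[0.0801, 0.1055], [0.0804, 0.0358], [0.0808, -0.0286]]
post tip [0.1014 0.1797] screws [[0.1492, 0.1897], [0.0101, 0.19]]
L [0.09830823 0.13226629]
M [0.09906081 0.06172811]
R [ 0.09959764 -0.00685526]
```

```bash
cat >> h.py <<'E'
HY=dict(L=.135,M=.065,R=-.005)
def hub(w): return P0+.08*UB-.003*NB+np.array([0,HY[w],0])
def cyl(n,px,w,r=.045):
    o,d=ray(n,px);o=tobox(o)-hub(w);d=RB.T@d
    a=np.array([o@UB,o@NB]);b=np.array([d@UB,d@NB])
    A=b@b;Bq=2*a@b;Cq=a@a-r*r;D=Bq*Bq-4*A*Cq
    if D<0: return None
    t=(-Bq-D**.5)/(2*A);q=a+t*b
    return np.arctan2(q[0],q[1]),(o+t*d)[1]
E
python3 - <<'E'
from h import *
tw=lambda a,b:(230+(a+.5)/8-.5,155+(b+.5)/8-.5)
for w,L in dict(L=((1,225,145),(2,207,222),(3,197,310)),M=((7,430,175),(8,412,275),(9,408,340)),R=((-1,650,165),(0,640,230),(1,642,315),(2,622,380))).items():
    for k,a,b in L:
        r=cyl("top",tw(a,b),w)
        if r: print(w,k,"phi %.3f y %.3f val %.3f"%(r[0],r[1],r[0]+k*.6283))
s=cv2.imread("pics/scene0.png");t=cv2.imread("pics/top0.png")
cv2.imwrite("pics/sw.png",cv2.resize(s[190:275,290:370],None,fx=9,fy=7,interpolation=cv2.INTER_LANCZOS4)[:600])
E
```

```text
L 1 phi 0.983 y -0.004 val 1.611
L 2 phi 0.403 y -0.003 val 1.659
L 3 phi -0.303 y -0.001 val 1.582
M 7 phi 0.944 y -0.001 val 5.342
M 8 phi 0.206 y 0.001 val 5.232
M 9 phi -0.342 y 0.001 val 5.313
R -1 phi 1.275 y 0.000 val 0.647
R 0 phi 0.723 y 0.000 val 0.723
R 1 phi 0.121 y -0.004 val 0.749
R 2 phi -0.497 y 0.001 val 0.760
```

View pics/sw.png

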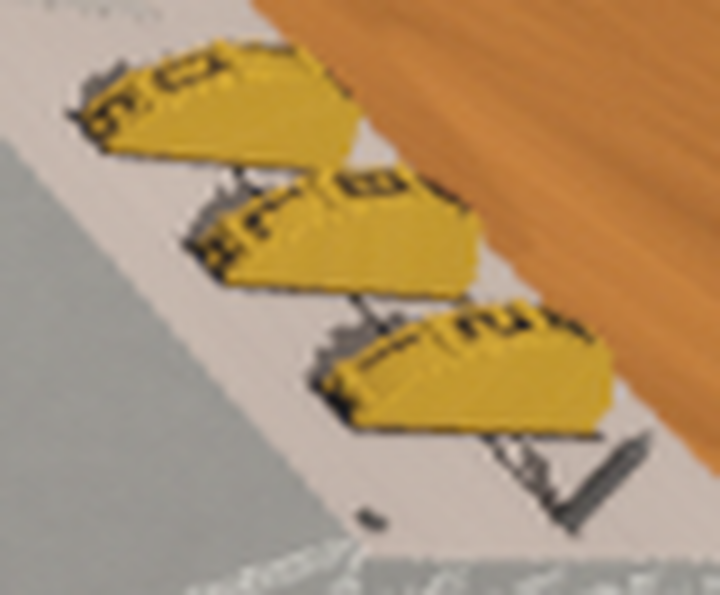

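```bash
cat >> h.py <<'E'
def wheelpose(w,phi_deg,r):
    f=np.radians(phi_deg);n=np.cos(f)*NB+np.sin(f)*UB;x=-np.sin(f)*NB+np.cos(f)*UB
    p=toW(hub(w)+r*n);z=-RB@n;x=RB@x;y=np.cross(z,x)
    return p,np.column_stack([x,y,z])
def cur():
    o=manip.get_obs();q=o["ee_rot"];return o["position"],R.from_quat(np.r_[q[1:],q[0]]).as_matrix()
def plan(goals,n=None,start=None):
    p,M=start or cur()
    for g in goals:
        gp,gM=g[:2];ang=np.degrees((R.from_matrix(M.T@gM)).magnitude());d=np.linalg.norm(gp-p)
        N=g[2] if len(g)>2 else int(np.ceil(max(d/.037,ang/4.7,1)))
        rv=R.from_matrix(M.T@gM).as_rotvec();M0=M;p0=p
        print("d %.3f ang %.1f N %d"%(d,ang,N))
        for i in range(1,N+1):
            M1=M0@R.from_rotvec(rv*i/N).as_matrix();p1=p0+(gp-p0)*i/N
            s=M.T@(p1-p)/.04;w=R.from_matrix(M.T@M1).as_rotvec()/np.radians(5)
            print([round(float(v),2) for v in np.r_[s,w]],end=", ");p,M=p1,M1
        print()
E
python3 - <<'E'
from h import *
p,M=cur()
a=p+np.array([.05,.05,.12])
g=wheelpose("L",-12,.14)
print(a,g)
plan([(a,M),g])
E
```

```text
[ 0.2044354  -0.55514047  0.35037748] (array([0.571061  , 0.18102176, 0.27504633]), array([[ 0.69865234, -0.15339201,  0.69882458],
       [-0.10845116, -0.98816542, -0.1084779 ],
       [ 0.70719393,  0.        , -0.70701962]]))
d 0.139 ang 0.0 N 4
[0.38, -0.23, -0.75, 0.0, 0.0, 0.0], [0.38, -0.23, -0.75, 0.0, 0.0, 0.0], [0.38, -0.23, -0.75, 0.0, 0.0, 0.0], [0.38, -0.23, -0.75, 0.0, 0.0, 0.0], 
d 0.826 ang 50.4 N 23
[0.58, -0.68, 0.08, -0.08, 0.39, 0.19], [0.57, -0.69, 0.1, -0.08, 0.39, 0.19], [0.55, -0.7, 0.11, -0.08, 0.39, 0.19], [0.54, -0.71, 0.13, -0.08, 0.39, 0.19], [0.52, -0.72, 0.14, -0.08, 0.39, 0.19], [0.51, -0.73, 0.15, -0.08, 0.39, 0.19], [0.49, -0.74, 0.16, -0.08, 0.39, 0.19], [0.47, -0.74, 0.17, -0.08, 0.39, 0.19], [0.45, -0.75, 0.18, -0.08, 0.39, 0.19], [0.43, -0.76, 0.19, -0.08, 0.39, 0.19], [0.41, -0.77, 0.2, -0.08, 0.39, 0.19], [0.39, -0.78, 0.21, -0.08, 0.39, 0.19], [0.37, -0.79, 0.22, -0.08, 0.39, 0.19], [0.35, -0.79, 0.22, -0.08, 0.39, 0.19], [0.33, -0.8, 0.23, -0.08, 0.39, 0.19], [0.31, -0.81, 0.24, -0.08, 0.39, 0.19], [0.29, -0.82, 0.24, -0.08, 0.39, 0.19], [0.27, -0.82, 0.24, -0.08, 0.39, 0.19], [0.25, -0.83, 0.25, -0.08, 0.39, 0.19], [0.22, -0.83, 0.25, -0.08, 0.39, 0.19], [0.2, -0.84, 0.25, -0.08, 0.39, 0.19], [0.18, -0.84, 0.25, -0.08, 0.39, 0.19], [0.16, -0.85, 0.25, -0.08, 0.39, 0.19],
```

Call:
send_rows --pt "0.38 -0.23 -0.75 0 0 0" --pt "0.38 -0.23 -0.75 0 0 0" --pt "0.38 -0.23 -0.75 0 0 0" --pt "0.38 -0.23 -0.75 0 0 0" --pt "0.58 -0.68 0.08 -0.08 0.39 0.19" --pt "0.57 -0.69 0.1 -0.08 0.39 0.19" --pt "0.55 -0.7 0.11 -0.08 0.39 0.19" --pt "0.54 -0.71 0.13 -0.08 0.39 0.19" --pt "0.52 -0.72 0.14 -0.08 0.39 0.19" --pt "0.51 -0.73 0.15 -0.08 0.39 0.19" --pt "0.49 -0.74 0.16 -0.08 0.39 0.19" --pt "0.47 -0.74 0.17 -0.08 0.39 0.19" --pt "0.45 -0.75 0.18 -0.08 0.39 0.19" --pt "0.43 -0.76 0.19 -0.08 0.39 0.19" --jaw 0.6

```text
time_s: 1.85
position: [0.3757, -0.2293, 0.3158]
ee_rot: [0.004, 0.985, 0.035, 0.171]
force: [3.2, -1.9, 2.9]
width: 0.598
```

```bash
python3 - <<'E'
from h import *
print(cur(),manip.get_obs()["joints"])
plan([wheelpose("L",-12,.14)])
E
```

```text
(array([ 0.37568269, -0.22934191,  0.31576033]), array([[ 0.93927208,  0.06756633,  0.33645617],
       [ 0.07017244, -0.99752507,  0.00442283],
       [ 0.33592229,  0.01945571, -0.94168874]])) [ 0.89443418 -0.25423506 -0.19798916  1.9054551  -0.28712256  1.23229421
 -0.74237738]
d 0.456 ang 28.2 N 13
[0.38, -0.76, 0.2, -0.09, 0.39, 0.18], [0.36, -0.77, 0.21, -0.09, 0.39, 0.18], [0.34, -0.78, 0.22, -0.09, 0.39, 0.18], [0.32, -0.78, 0.22, -0.09, 0.39, 0.18], [0.31, -0.79, 0.23, -0.09, 0.39, 0.18], [0.29, -0.8, 0.23, -0.09, 0.39, 0.18], [0.27, -0.8, 0.23, -0.09, 0.39, 0.18], [0.25, -0.81, 0.23, -0.09, 0.39, 0.18], [0.22, -0.81, 0.24, -0.09, 0.39, 0.18], [0.2, -0.82, 0.24, -0.09, 0.39, 0.18], [0.18, -0.82, 0.24, -0.09, 0.39, 0.18], [0.16, -0.83, 0.24, -0.09, 0.39, 0.18], [0.14, -0.83, 0.23, -0.09, 0.39, 0.18],
```

```bash
python3 - <<'E'
from h import *
p,M=cur()
gp,gM=wheelpose("L",8,.13)
print(gp)
plan([(np.array([.47,-.16,.32]),M),(np.array([.58,0.02,.31]),gM),(gp,gM)])
E
```

```text
[0.61459192 0.17426449 0.29387682]
d 0.117 ang 0.0 N 4
[0.59, -0.39, 0.18, 0.0, 0.0, 0.0], [0.59, -0.39, 0.18, 0.0, 0.0, 0.0], [0.59, -0.39, 0.18, 0.0, 0.0, 0.0], [0.59, -0.39, 0.18, 0.0, 0.0, 0.0], 
d 0.211 ang 13.8 N 6
[0.47, -0.72, 0.2, -0.13, 0.17, 0.41], [0.44, -0.74, 0.2, -0.13, 0.17, 0.41], [0.41, -0.75, 0.19, -0.13, 0.17, 0.41], [0.38, -0.77, 0.19, -0.13, 0.17, 0.41], [0.35, -0.78, 0.19, -0.13, 0.17, 0.41], [0.32, -0.8, 0.18, -0.13, 0.17, 0.41], 
d 0.159 ang 0.0 N 5
[0.01, -0.79, 0.1, 0.0, 0.0, 0.0], [0.01, -0.79, 0.1, 0.0, 0.0, 0.0], [0.01, -0.79, 0.1, 0.0, 0.0, 0.0], [0.01, -0.79, 0.1, 0.0, 0.0, 0.0], [0.01, -0.79, 0.1, 0.0, 0.0, 0.0],
```

Call:
send_rows --pt "0.59 -0.39 0.18 0 0 0" --pt "0.59 -0.39 0.18 0 0 0" --pt "0.59 -0.39 0.18 0 0 0" --pt "0.59 -0.39 0.18 0 0 0"

```text
time_s: 2.35
position: [0.4711, -0.1563, 0.3168]
ee_rot: [0.003, 0.985, 0.035, 0.169]
force: [-0.6, 0.0, 0.0]
width: 0.603
```

```bash
python3 - <<'E'
from h import *
print(manip.get_obs()["joints"],cur()[0])
E
```

```text
[ 0.81445192 -0.15943146 -0.40746709  1.81934976 -0.21807569  1.16286701
 -1.04241729] [ 0.47109501 -0.15634772  0.31684858]
```

Call:
send_rows --pt "0.47 -0.72 0.2 -0.13 0.17 0.41" --pt "0.44 -0.74 0.2 -0.13 0.17 0.41" --pt "0.41 -0.75 0.19 -0.13 0.17 0.41" --pt "0.38 -0.77 0.19 -0.13 0.17 0.41" --pt "0.35 -0.78 0.19 -0.13 0.17 0.41" --pt "0.32 -0.8 0.18 -0.13 0.17 0.41" --pt "0.01 -0.79 0.1 0 0 0" --pt "0.01 -0.79 0.1 0 0 0" --pt "0.01 -0.79 0.1 0 0 0" --pt "0.01 -0.79 0.1 0 0 0" --pt "0.01 -0.79 0.1 0 0 0"

```text
time_s: 3.72
position: [0.6203, 0.1862, 0.2853]
ee_rot: [0.017, 0.974, -0.082, 0.213]
force: [0.5, -0.4, 0.3]
width: 0.602
```

```bash
python3 - <<'E'
from h import *
print(manip.get_obs()["joints"],cur()[0])
t=manip.read_camera("top")[:,:,::-1]
cv2.imwrite("pics/t1.png",cv2.resize(t[85:245,215:415],None,fx=3.5,fy=3.5))
plan([wheelpose("L",0,.10),wheelpose("L",0,.02,3)])
E
```

```text
[ 0.32050441  0.25340121 -0.94969091  1.59542783  0.55205408  1.11960137
 -2.49624865] [0.62030854 0.18621721 0.285306  ]Traceback (most recent call last):
  File "<stdin>", line 5, in <module>
TypeError: wheelpose() takes 3 positional arguments but 4 were given
```

View pics/t1.png

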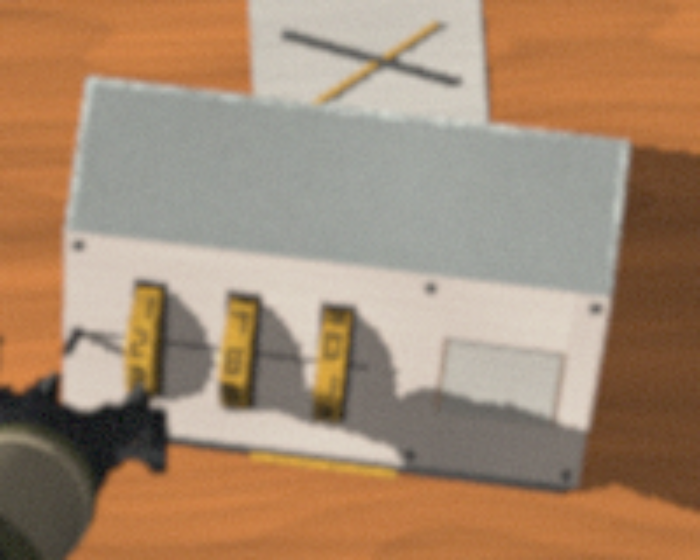

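The picture shows the gripper in front of the left wheel at about (100,420), with the wheels untouched at (145,340), (238,350) and (333,360). I'll go in on the left wheel.

```bash
python3 - <<'E'
from h import *
g=wheelpose("L",0,.02); print(g[0])
plan([wheelpose("L",0,.085),(*g,4)])
E
```

```text
[0.65813053 0.16750603 0.19283565]
d 0.042 ang 8.5 N 2
[-0.12, 0.22, 0.46, 0.01, 0.84, -0.06], [-0.15, 0.22, 0.45, 0.01, 0.84, -0.06], 
d 0.065 ang 0.0 N 4
[0.0, -0.0, 0.41, 0.0, 0.0, 0.0], [-0.0, 0.0, 0.41, 0.0, 0.0, 0.0], [0.0, -0.0, 0.41, 0.0, 0.0, 0.0], [0.0, -0.0, 0.41, 0.0, 0.0, 0.0],
```

Call:
send_rows --pt "-0.12 0.22 0.46 0.01 0.84 -0.06" --pt "-0.15 0.22 0.45 0.01 0.84 -0.06" --pt "0 0 0 0 0 0"

```text
time_s: 4.15
position: [0.6223, 0.1749, 0.2443]
ee_rot: [0.021, 0.956, -0.071, 0.283]
force: [-1.0, -0.1, -0.1]
width: 0.597
```

```bash
python3 - <<'E'
from h import *
print(manip.get_obs()["joints"],cur()[0])
t=manip.read_camera("scene")[:,:,::-1]
cv2.imwrite("pics/s2.png",cv2.resize(t[100:290,260:430],None,fx=3.1,fy=3.1))
plan([(*wheelpose("L",0,.02),4)])
E
```

```text
[ 0.33103824  0.17934373 -0.9238242   1.80241926  0.67471895  0.87476216
 -2.62233765] [0.62229924 0.17485138 0.24430626]
d 0.064 ang 0.3 N 4
[0.0, 0.02, 0.4, -0.01, -0.0, 0.01], [0.0, 0.02, 0.4, -0.01, -0.0, 0.01], [0.0, 0.02, 0.4, -0.01, -0.0, 0.01], [0.0, 0.02, 0.4, -0.01, -0.0, 0.01],
```

View pics/s2.png

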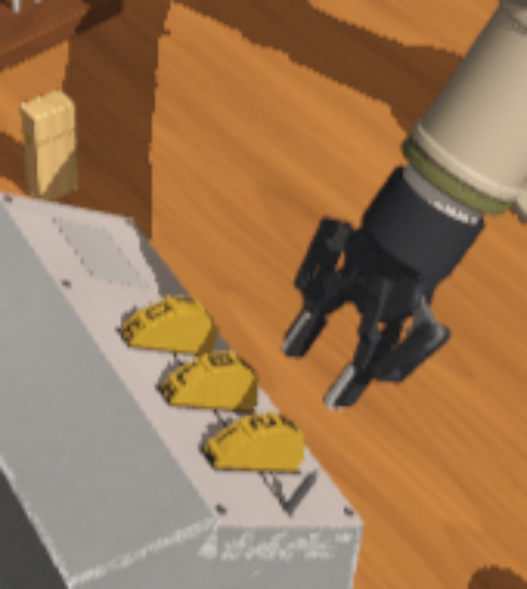

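The picture shows the fingers at (295,350) and (340,400), straddling the approach line to the left wheel at (255,440). I'll check this by projecting the TCP and hub.

```bash
python3 - <<'E'
from h import *
p,M=cur()
f=lambda q:np.round((proj("scene",q)-[260,100])*3.1)
print(f(p),f(p+.0187*-M[:,2]),"fingers",f(p-.025*M[:,2]+.0255*M[:,1]),f(p-.025*M[:,2]-.0255*M[:,1]),"hub",f(toW(hub("L"))),"crestfaces",[f(toW(hub("L")+.045*NB+np.array([0,s,0]))) for s in(.01,-.01)])
E
```

```text
[306. 383.] [319. 364.] fingers [305. 335.] [343. 380.] hub [245. 462.] crestfaces [array([283., 428.]), array([269., 410.])]
```

Call:
send_rows --pt "0 0.02 0.4 0 0 0" --pt "0 0.02 0.4 0 0 0" --pt "0 0.02 0.4 0 0 0" --pt "0 0.02 0.4 0 0 0"

```text
time_s: 4.7
position: [0.663, 0.1681, 0.1984]
ee_rot: [0.018, 0.955, -0.074, 0.286]
force: [0.8, -0.2, -0.4]
width: 0.601
```

```bash
python3 - <<'E'
from h import *
print(manip.get_obs()["joints"],cur()[0])
t=manip.read_camera("scene")[:,:,::-1]
cv2.imwrite("pics/s3.png",cv2.resize(t[100:290,260:430],None,fx=3.1,fy=3.1))
plan([(*wheelpose("L",0,.02),1)])
E
```

```text
[ 0.27345818  0.30850752 -0.86195435  1.78905234  0.82767805  0.82166892
 -2.71802303] [0.66298248 0.16811156 0.19843619]
d 0.006 ang 0.4 N 1
[-0.15, 0.0, -0.0, -0.06, -0.03, -0.04],
```

View pics/s3.png

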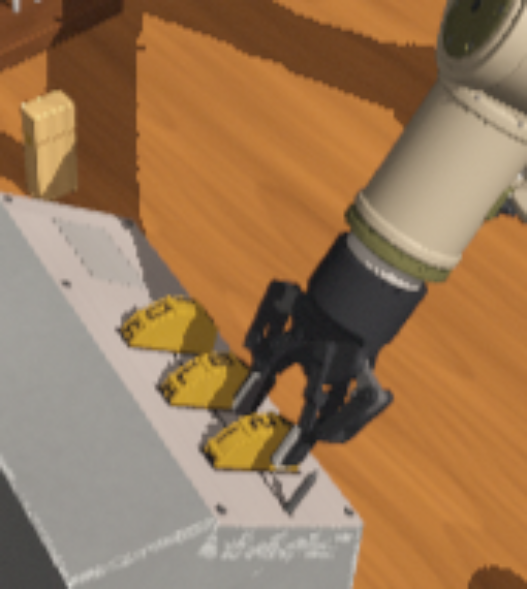

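The fingers straddle the left wheel at (250,400) and (290,450). I'll close on it.

Call:
send_rows --pt "-0.1 0 0 0 0 0" --pt "0 0 0 0 0 0" --pt "0 0 0 0 0 0" --pt "0 0 0 0 0 0" --pt "0 0 0 0 0 0" --jaw 0

```text
time_s: 5.38
position: [0.6593, 0.1688, 0.1934]
ee_rot: [0.018, 0.956, -0.073, 0.284]
force: [5.6, 2.5, -6.0]
width: 0.222
```

```bash
python3 - <<'E'
from h import *
o=manip.get_obs();print(o["joints"],o["position"],o["force"],o["width"])
p,M=cur();q=tobox(p)-hub("L");print("u,n,y",q@UB,q@NB,q[1], tobox(M[:,2]+T0)@UB)
E
```

```text
[ 0.27232545  0.30763258 -0.86147756  1.80049047  0.82990973  0.81499665
 -2.72564039] [0.6592709  0.16875142 0.19340488] [ 5.57440518  2.49533065 -5.9819853 ] 0.22180708474218516
u,n,y 0.0010948798807520078 0.01996756699566276 0.0014055745089387173 0.0016398421523697029
```

Call:
send_rows --pt "0.04 0 0 0 -1 0" --pt "0.04 0 0 0 -1 0" --pt "0.04 0 0 0 -1 0" --pt "0 0 0 0 0 0"

```text
time_s: 5.88
position: [0.6638, 0.1681, 0.1955]
ee_rot: [0.007, 0.985, -0.074, 0.154]
force: [-1.1, 0.5, -0.8]
width: 0.225
```

```bash
cat >> h.py <<'E'
def where(w):
    o=manip.get_obs();p,M=cur();q=tobox(p)-hub(w);z=RB.T@M[:,2]
    print("joints",np.round(o["joints"],2),"u,n,y mm",np.round(np.array([q@UB,q@NB,q[1]])*1000,1),"phi tool deg %.1f"%np.degrees(np.arctan2(-z@UB,-z@NB)),"F",np.round(o["force"],1),"w %.3f t %.1f"%(o["width"],o["time_s"]))
E
python3 - <<'E'
from h import *
where("L")
E
```

```text
joints [ 0.3   0.47 -0.91  1.54  0.62  1.11 -2.46] u,n,y mm [ 6.1 19.2  1.5] phi tool deg 15.3 F [-1.1  0.5 -0.8] w 0.225 t 5.9
```

Call:
send_rows --pt "0.045 0 0 0 -1 0" --pt "0.045 0 0 0 -1 0" --pt "0.045 0 0 0 -1 0" --pt "0.045 0 0 0 -1 0" --pt "0.045 0 0 0 -1 0" --pt "0 0 0 0 0 0"

```text
time_s: 6.62
position: [0.6722, 0.1668, 0.1963]
ee_rot: [-0.008, 0.995, -0.074, -0.066]
force: [-2.0, -0.3, -0.1]
width: 0.224
```

```bash
python3 - <<'E'
from h import *
where("L")
E
```

```text
joints [ 0.16  0.8  -0.87  1.01  0.49  1.65 -2.26] u,n,y mm [13.7 15.3  1.4] phi tool deg 40.7 F [-2.  -0.3 -0.1] w 0.224 t 6.6
```

Call:
send_rows --pt "0 0 0 0 0 0" --pt "0 0 0 0 0 0" --pt "-0.05 0 -0.1 0 1 0" --pt "-0.05 0 -0.5 0 1 0" --pt "-0.1 0 -0.8 0 1 0" --pt "-0.3 0 -0.8 0 1 0" --pt "-0.5 0 -0.5 0 1 0" --pt "0 0 0 0 0 0" --jaw 0.6

```text
time_s: 7.62
position: [0.6213, 0.1742, 0.3023]
ee_rot: [0.011, 0.984, -0.072, 0.163]
force: [0.7, 0.4, -0.6]
width: 0.597
```

```bash
python3 - <<'E'
from h import *
where("L")
t=manip.read_camera("top")[:,:,::-1];s=manip.read_camera("scene")[:,:,::-1]
cv2.imwrite("pics/t4.png",cv2.resize(t[155:215,230:330],None,fx=8,fy=8,interpolation=cv2.INTER_CUBIC))
cv2.imwrite("pics/s4.png",cv2.resize(s[190:275,290:370],None,fx=9,fy=7,interpolation=cv2.INTER_CUBIC))
E
```

```text
joints [ 0.36  0.31 -0.98  1.48  0.5   1.25 -2.39] u,n,y mm [ 28.3 132.1   1. ] phi tool deg 14.1 F [ 0.7  0.4 -0.6] w 0.597 t 7.6
```

View pics/t4.png

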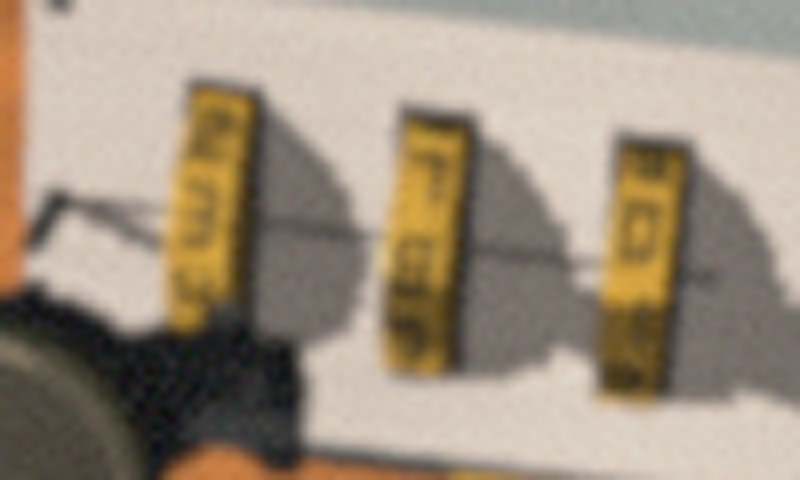

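View pics/s4.png

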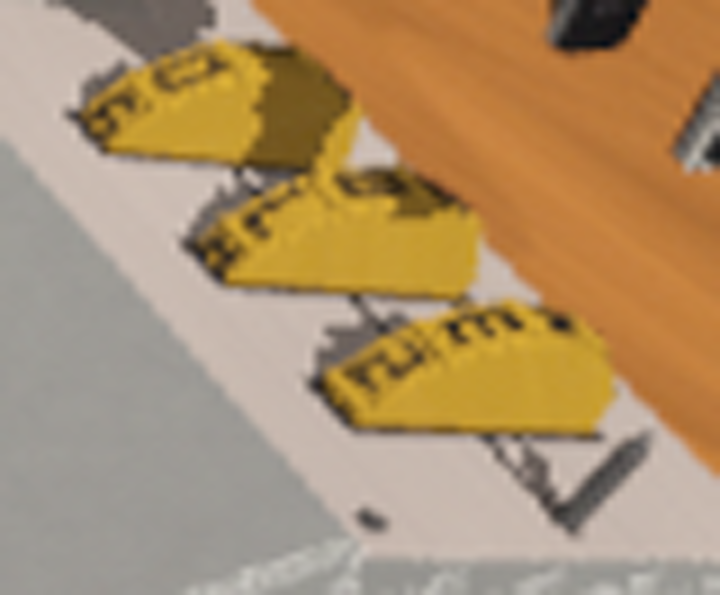

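```bash
python3 - <<'E'
from h import *
tw=lambda a,b:(230+(a+.5)/8-.5,155+(b+.5)/8-.5)
sw=lambda a,b:(290+(a+.5)/9-.5,190+(b+.5)/7-.5)
for k,a,b in((2,218,138),(3,203,223),(4,192,293)):
    r=cyl("top",tw(a,b),"L");print(k,np.round(r,3),r[0]+.6283*k)
print("scene after")
for w,k,a,b in(("L",2,375,370),("L",3,485,323),("M",7,270,215),("M",8,375,185),("R",0,195,75),("R",-1,125,103)):
    r=cyl("scene",sw(a,b),w);print(w,k,r and(np.round(r,3),r[0]+.6283*k))
print("before")
for w,k,a,b in(("L",1,385,355),("L",2,490,322)):
    r=cyl("scene",sw(a,b),w);print(w,k,r and(np.round(r,3),r[0]+.6283*k))
E
```

```text
2 [ 1.034 -0.002] 2.2907230340245808
3 [ 0.392 -0.001] 2.2772341924525694
4 [-0.15   0.001] 2.363535806916187
scene after
L 2 (array([1.124, 0.   ]), np.float64(2.380977462730038))
L 3 (array([ 0.371, -0.   ]), np.float64(2.255742394799384))
M 7 (array([ 0.941, -0.   ]), np.float64(5.339540499007194))
M 8 (array([0.222, 0.001]), np.float64(5.248504760632126))
R 0 (array([0.658, 0.003]), np.float64(0.6577805651913543))
R -1 (array([1.144e+00, 1.000e-03]), np.float64(0.5156610142143775))
before
L 1 (array([ 1.014, -0.003]), np.float64(1.6418177979112079))
L 2 (array([ 0.336, -0.   ]), np.float64(1.592473016241807))
```

The left wheel now reads about 2.31, measured from numerals 2, 3 and 4 at (218,138), (203,223) and (192,293). It needs about 11.5° more.

```bash
python3 - <<'E'
from h import *
plan([(*wheelpose("L",12,.10),3),(*wheelpose("L",12,.02),4)])
E
```

```text
d 0.033 ang 2.3 N 3
[-0.01, -0.01, 0.28, -0.01, 0.15, 0.01], [-0.01, -0.01, 0.28, -0.01, 0.15, 0.01], [-0.02, -0.01, 0.28, -0.01, 0.15, 0.01], 
d 0.080 ang 0.0 N 4
[0.0, -0.0, 0.5, 0.0, 0.0, 0.0], [0.0, -0.0, 0.5, 0.0, 0.0, 0.0], [-0.0, 0.0, 0.5, 0.0, 0.0, 0.0], [0.0, -0.0, 0.5, 0.0, 0.0, 0.0],
```

Call:
send_rows --pt "-0.01 -0.01 0.28 -0.01 0.15 0.01" --pt "-0.01 -0.01 0.28 -0.01 0.15 0.01" --pt "-0.02 -0.01 0.28 -0.01 0.15 0.01" --pt "0 0 0.5 0 0 0" --pt "0 0 0.5 0 0 0" --pt "0 0 0.5 0 0 0" --pt "0 0 0.5 0 0 0" --pt "0 0 0 0 0 0"

```text
time_s: 8.72
position: [0.6657, 0.1636, 0.1807]
ee_rot: [0.014, 0.981, -0.078, 0.178]
force: [0.6, 0.4, -0.5]
width: 0.598
```

```bash
python3 - <<'E'
from h import *
where("L")
plan([(*wheelpose("L",12,.02),1)])
E
```

```text
joints [ 0.29  0.45 -0.89  1.6   0.67  1.03 -2.52] u,n,y mm [ 0.1  5.4 -2.7] phi tool deg 12.4 F [ 0.6  0.4 -0.5] w 0.598 t 8.7
d 0.015 ang 0.5 N 1
[0.02, -0.07, -0.37, 0.02, 0.08, -0.05],
```

Call:
send_rows --pt "0.05 -0.07 -0.37 0.02 0 0" --pt "0 0 0 0 0 0"

```text
time_s: 8.98
position: [0.663, 0.1684, 0.1978]
ee_rot: [0.012, 0.981, -0.077, 0.179]
force: [0.1, 0.5, 1.7]
width: 0.601
```

Call:
send_rows --pt "0 0 0 0 0 0" --pt "0 0 0 0 0 0" --pt "0 0 0 0 0 0" --pt "0 0 0 0 0 0" --jaw 0

```text
time_s: 9.48
position: [0.6632, 0.1682, 0.2]
ee_rot: [0.013, 0.98, -0.078, 0.181]
force: [-0.0, 0.1, 0.8]
width: 0.218
```

```bash
python3 - <<'E'
from h import *
where("L")
E
```

```text
joints [ 0.3   0.43 -0.9   1.58  0.65  1.06 -2.5 ] u,n,y mm [ 8.  23.3  1.4] phi tool deg 12.2 F [-0.   0.1  0.8] w 0.218 t 9.5
```

Call:
send_rows --pt "0.055 0 0.007 0 -1 0" --pt "0.055 0 0.007 0 -1 0" --pt "0.015 0 0 0 -0.3 0" --pt "0 0 0 0 0 0"

```text
time_s: 9.98
position: [0.6679, 0.1675, 0.2008]
ee_rot: [0.005, 0.994, -0.077, 0.079]
force: [-1.8, -1.7, 2.8]
width: 0.217
```

```bash
python3 - <<'E'
from h import *
where("L")
E
```

```text
joints [ 0.26  0.58 -0.9   1.36  0.56  1.3  -2.38] u,n,y mm [12.5 21.4  1.5] phi tool deg 23.9 F [-1.8 -1.7  2.8] w 0.217 t 10.0
```

Call:
send_rows --pt "0 0 0 0 0 0" --pt "0 0 0 0 0 0" --pt "0 0 -0.4 0 0 0" --pt "0 0 -0.8 0 0 0" --pt "0 0 -0.8 0 0 0" --pt "0 0 0 0 0 0" --jaw 0.6

```text
time_s: 10.72
position: [0.654, 0.17, 0.2856]
ee_rot: [0.005, 0.994, -0.077, 0.082]
force: [-0.5, 0.2, 0.6]
width: 0.599
```

```bash
python3 - <<'E'
from h import *
where("L")
t=manip.read_camera("top")[:,:,::-1];s=manip.read_camera("scene")[:,:,::-1]
cv2.imwrite("pics/t5.png",cv2.resize(t[155:215,230:330],None,fx=8,fy=8,interpolation=cv2.INTER_CUBIC))
cv2.imwrite("pics/s5.png",cv2.resize(s[190:275,290:370],None,fx=9,fy=7,interpolation=cv2.INTER_CUBIC))
plan([(*wheelpose("M",40,.09),5)])
E
```

```text
joints [ 0.26  0.51 -0.93  1.26  0.52  1.44 -2.34] u,n,y mm [ 46.8 100.3   1.8] phi tool deg 23.6 F [-0.5  0.2  0.6] w 0.599 t 10.7
d 0.077 ang 16.2 N 5
[0.12, 0.35, 0.1, 0.0, -0.65, -0.0], [0.12, 0.35, 0.1, 0.0, -0.65, -0.0], [0.13, 0.35, 0.09, 0.0, -0.65, -0.0], [0.13, 0.35, 0.08, 0.0, -0.65, -0.0], [0.14, 0.35, 0.08, 0.0, -0.65, -0.0],
```

View pics/t5.png

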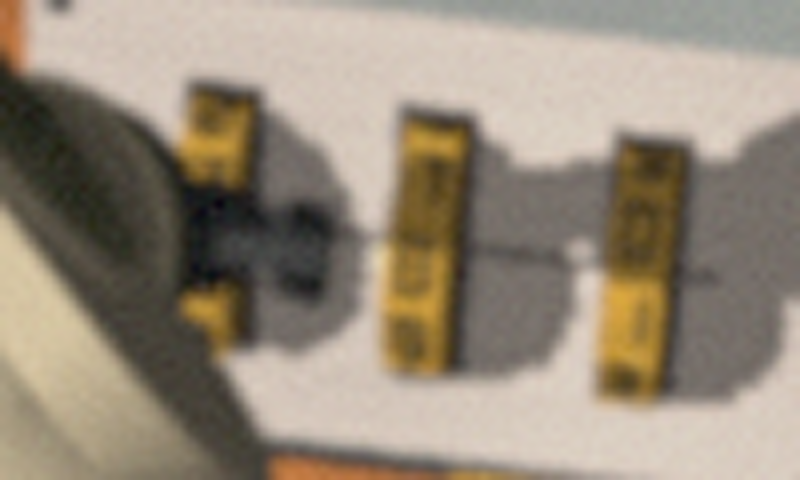

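View pics/s5.png

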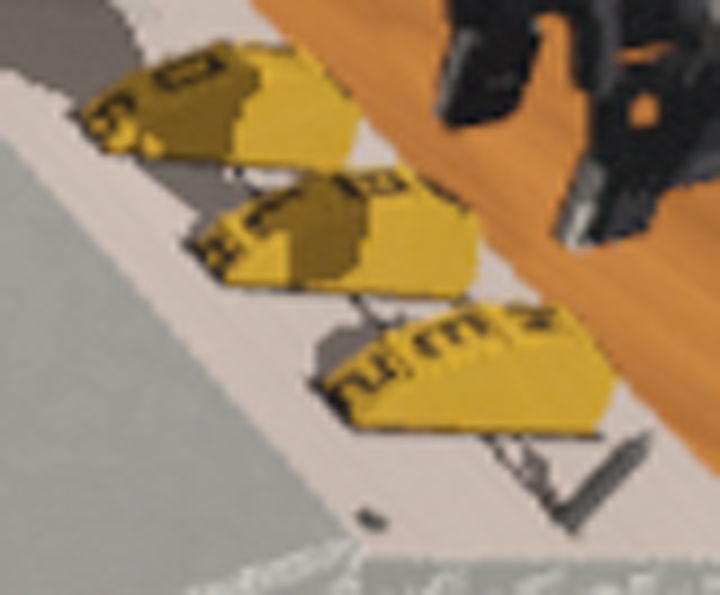

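The gripper hides part of the left wheel in the top view. The scene view shows 2, 3 and 4 at (365,385), (450,335) and (535,315). I'll go on to the middle wheel.

Call:
send_rows --pt "0.12 0.35 0.1 0 -0.65 0" --pt "0.12 0.35 0.1 0 -0.65 0" --pt "0.13 0.35 0.09 0 -0.65 0" --pt "0.13 0.35 0.08 0 -0.65 0" --pt "0.14 0.35 0.08 0 -0.65 0" --pt "0 0 0 0 0 0"

```text
time_s: 11.58
position: [0.6674, 0.0925, 0.2588]
ee_rot: [-0.003, 0.995, -0.077, -0.069]
force: [-0.1, -0.6, -0.5]
width: 0.603
```

```bash
python3 - <<'E'
from h import *
where("M")
plan([(*wheelpose("M",40,.021),4)])
E
```

```text
joints [ 0.25  0.74 -0.88  0.96  0.47  1.76 -2.16] u,n,y mm [53.2 64.1 -2.7] phi tool deg 41.0 F [-0.1 -0.6 -0.5] w 0.603 t 11.6
d 0.062 ang 1.0 N 4
[0.01, -0.02, 0.39, 0.01, 0.05, -0.0], [0.01, -0.02, 0.39, 0.01, 0.05, -0.0], [0.01, -0.02, 0.39, 0.01, 0.05, -0.0], [0.0, -0.02, 0.39, 0.01, 0.05, -0.0],
```

Call:
send_rows --pt "0.01 -0.02 0.39 0.01 0 0" --pt "0.01 -0.02 0.39 0.01 0 0" --pt "0.01 -0.02 0.39 0.01 0 0" --pt "0 -0.02 0.15 0.01 0 0" --pt "0 0 0 0 0 0"

```text
time_s: 12.2
position: [0.6585, 0.1006, 0.202]
ee_rot: [-0.004, 0.995, -0.074, -0.069]
force: [0.7, 0.7, 0.7]
width: 0.6
```

```bash
python3 - <<'E'
from h import *
where("M")
plan([(*wheelpose("M",40,.021),1)])
E
```

```text
joints [ 0.29  0.75 -0.88  1.09  0.47  1.64 -2.19] u,n,y mm [13.9 21.9  4. ] phi tool deg 40.9 F [0.7 0.7 0.7] w 0.600 t 12.2
d 0.007 ang 1.0 N 1
[0.09, 0.1, 0.12, 0.03, 0.18, 0.07],
```

Call:
send_rows --pt "0.05 0.08 0.05 0 0 0" --pt "0 0 0 0 0 0"

```text
time_s: 12.45
position: [0.6601, 0.0972, 0.2006]
ee_rot: [-0.004, 0.995, -0.074, -0.068]
force: [-0.1, 0.2, 0.1]
width: 0.595
```

Call:
send_rows --pt "0 0 0 0 0 0" --pt "0 0 0 0 0 0" --pt "0 0 0 0 0 0" --pt "0 0 0 0 0 0" --jaw 0

```text
time_s: 12.95
position: [0.6606, 0.0976, 0.2015]
ee_rot: [-0.005, 0.995, -0.074, -0.067]
force: [0.2, 0.8, -0.7]
width: 0.222
```

```bash
python3 - <<'E'
from h import *
where("M")
E
```

```text
joints [ 0.29  0.75 -0.88  1.09  0.47  1.63 -2.18] u,n,y mm [15.7 20.1  1.3] phi tool deg 40.7 F [ 0.2  0.8 -0.7] w 0.222 t 12.9
```

Call:
send_rows --pt "-0.056 0 0 0 1 0" --pt "-0.056 0 0 0 1 0" --pt "-0.056 0 0 0 1 0" --pt "-0.056 0 0 0 1 0" --pt "-0.056 0 0 0 1 0" --pt "0 0 0 0 0 0"

```text
time_s: 13.7
position: [0.6489, 0.0995, 0.1996]
ee_rot: [0.011, 0.985, -0.072, 0.156]
force: [4.0, 2.5, -4.7]
width: 0.218
```

```bash
python3 - <<'E'
from h import *
where("M")
E
```

```text
joints [ 0.47  0.4  -0.95  1.62  0.56  1.06 -2.34] u,n,y mm [ 4.8 25.   1.4] phi tool deg 15.0 F [ 4.   2.5 -4.7] w 0.218 t 13.7
```

Call:
send_rows --pt "-0.056 0 0 0 1 0" --pt "-0.056 0 0 0 1 0" --pt "-0.056 0 0 0 1 0" --pt "-0.056 0 0 0 1 0" --pt "-0.056 0 0 0 1 0" --pt "0 0 0 0 0 0"

```text
time_s: 14.45
position: [0.6394, 0.1011, 0.1927]
ee_rot: [0.025, 0.926, -0.067, 0.371]
force: [6.0, 0.7, -5.2]
width: 0.219
```

```bash
python3 - <<'E'
from h import *
where("M")
E
```

```text
joints [ 0.39  0.13 -0.84  2.06  1.04  0.54 -2.93] u,n,y mm [-7.1 24.4  1.5] phi tool deg -10.6 F [ 6.   0.7 -5.2] w 0.219 t 14.4
```

Call:
send_rows --pt "0 0 0 0 0 0" --pt "0 0 0 0 0 0" --pt "0.06 0 -0.1 0 -1 0" --pt "0.06 0 -0.3 0 -1 0" --pt "0.05 0 -0.6 0 -1 0" --pt "0.05 0 -0.8 0 -1 0" --pt "0 0 -0.8 0 -1 0" --pt "0 0 0 0 0 0" --jaw 0.6

```text
time_s: 15.45
position: [0.5929, 0.1089, 0.2918]
ee_rot: [0.008, 0.986, -0.069, 0.154]
force: [0.3, 0.2, -0.7]
width: 0.596
```

```bash
python3 - <<'E'
from h import *
where("M")
plan([(*wheelpose("R",5,.10),5)])
t=manip.read_camera("top")[:,:,::-1];s=manip.read_camera("scene")[:,:,::-1]
cv2.imwrite("pics/t6.png",cv2.resize(t[155:215,230:330],None,fx=8,fy=8,interpolation=cv2.INTER_CUBIC))
cv2.imwrite("pics/s6.png",cv2.resize(s[190:275,290:370],None,fx=9,fy=7,interpolation=cv2.INTER_CUBIC))
E
```

```text
joints [ 0.55  0.19 -0.97  1.6   0.34  1.18 -2.2 ] u,n,y mm [  7.4 133.2   2. ] phi tool deg 15.3 F [ 0.3  0.2 -0.7] w 0.596 t 15.4
d 0.079 ang 10.4 N 5
[0.05, 0.36, 0.16, -0.03, 0.41, 0.03], [0.04, 0.36, 0.16, -0.03, 0.41, 0.03], [0.04, 0.36, 0.16, -0.03, 0.41, 0.03], [0.03, 0.36, 0.16, -0.03, 0.41, 0.03], [0.03, 0.36, 0.17, -0.03, 0.41, 0.03],
```

View pics/t6.png

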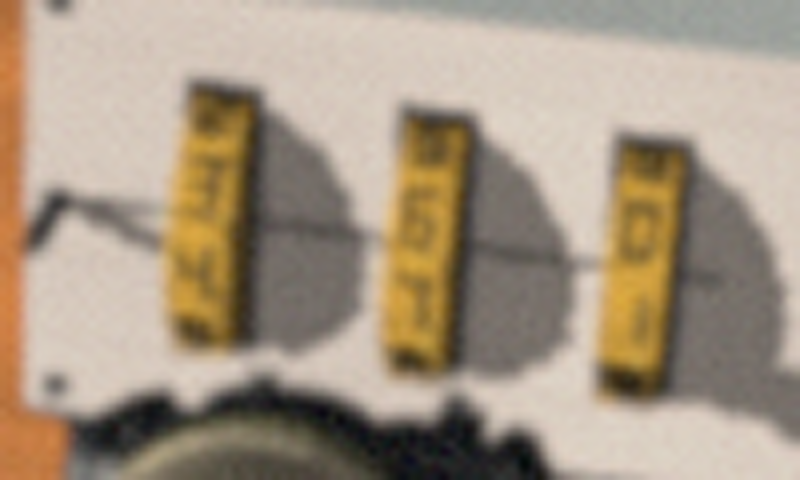

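View pics/s6.png

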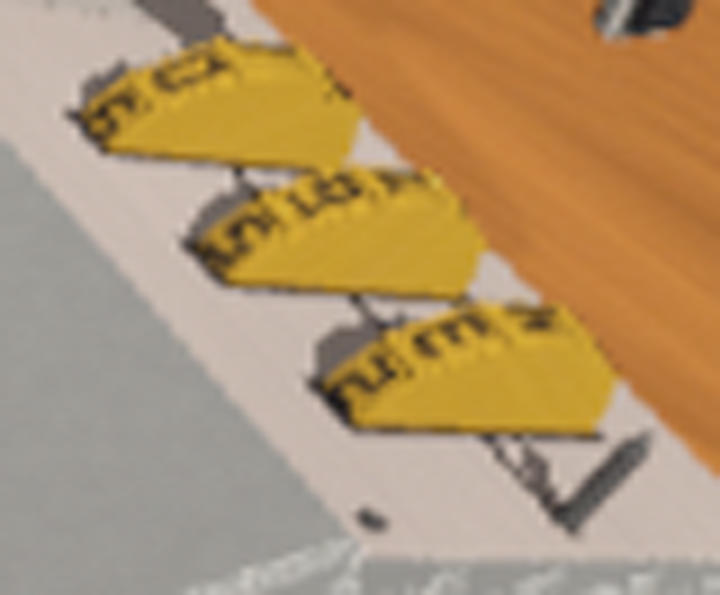

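```bash
python3 - <<'E'
from h import *
tw=lambda a,b:(230+(a+.5)/8-.5,155+(b+.5)/8-.5)
for w,L in dict(L=((2,220,118),(3,207,185),(4,197,268),(5,190,328)),M=((5,437,145),(6,415,220),(7,412,305),(8,408,358)),R=((-1,650,163),(0,640,230),(1,642,318),(2,622,380))).items():
    for k,a,b in L:
        r=cyl("top",tw(a,b),w)
        if r: print(w,k,"phi %.3f y %.3f val %.3f"%(r[0],r[1],r[0]+k*.6283))
sw=lambda a,b:(290+(a+.5)/9-.5,190+(b+.5)/7-.5)
for w,k,a,b in(("L",2,365,383),("L",3,450,335),("L",4,540,318),("M",5,240,240),("M",6,320,195),("M",7,408,180),("R",0,195,72)):
    r=cyl("scene",sw(a,b),w);print(w,k,r and(np.round(r,3),r[0]+.6283*k))
E
```

```text
L 2 phi 1.219 y -0.001 val 2.475
L 3 phi 0.664 y -0.001 val 2.548
L 4 phi 0.060 y -0.001 val 2.573
L 5 phi -0.520 y 0.002 val 2.621
M 5 phi 1.214 y -0.001 val 4.355
M 6 phi 0.597 y 0.002 val 4.366
M 7 phi -0.022 y -0.000 val 4.376
M 8 phi -0.560 y 0.001 val 4.466
R -1 phi 1.297 y 0.000 val 0.668
R 0 phi 0.723 y 0.000 val 0.723
R 1 phi 0.099 y -0.004 val 0.727
R 2 phi -0.497 y 0.001 val 0.760
L 2 (array([1.228, 0.002]), np.float64(2.484553339466183))
L 3 (array([0.618, 0.001]), np.float64(2.5028784943514952))
L 4 (array([-0.063, -0.001]), np.float64(2.449746036123046))
M 5 (array([1.198, 0.002]), np.float64(4.339941836496079))
M 6 (array([0.601, 0.   ]), np.float64(4.370720940194575))
M 7 (array([-0.102, -0.003]), np.float64(4.295797126922539))
R 0 (array([0.643, 0.002]), np.float64(0.6426737965001386))
```

The left wheel reads about 2.52 and the middle about 4.37, both in band. The right reads about 0.70 and needs about +32°.

Call:
send_rows --pt "0.05 0.36 0.16 -0.03 0.41 0.03" --pt "0.04 0.36 0.16 -0.03 0.41 0.03" --pt "0.04 0.36 0.16 -0.03 0.41 0.03" --pt "0.03 0.36 0.16 -0.03 0.41 0.03" --pt "0.03 0.25 0.17 -0.03 0.3 0.03" --pt "0 0 0 0 0 0"

```text
time_s: 16.3
position: [0.5961, 0.0369, 0.2518]
ee_rot: [0.022, 0.969, -0.073, 0.234]
force: [0.4, 0.6, -0.3]
width: 0.6
```

```bash
python3 - <<'E'
from h import *
where("R")
plan([(*wheelpose("R",5,.023),4)])
E
```

```text
joints [ 0.71  0.04 -0.93  1.84  0.28  0.85 -2.08] u,n,y mm [-2.5 91.9  1.4] phi tool deg 5.9 F [ 0.4  0.6 -0.3] w 0.600 t 16.3
d 0.069 ang 1.0 N 4
[0.07, 0.01, 0.43, 0.02, 0.04, 0.02], [0.07, 0.01, 0.43, 0.02, 0.04, 0.02], [0.07, 0.01, 0.43, 0.02, 0.04, 0.02], [0.07, 0.01, 0.43, 0.02, 0.04, 0.02],
```

Call:
send_rows --pt "0.07 0.01 0.43 0.02 0 0.02" --pt "0.07 0.01 0.43 0.02 0 0.02" --pt "0.07 0.01 0.43 0.02 0 0.02" --pt "0.05 0.01 0.2 0.02 0 0.02" --pt "0 0 0 0 0 0"

```text
time_s: 16.92
position: [0.6317, 0.0323, 0.2012]
ee_rot: [0.017, 0.97, -0.074, 0.233]
force: [-0.0, 0.0, 0.0]
width: 0.602
```

```bash
python3 - <<'E'
from h import *
where("R")
plan([(*wheelpose("R",5,.023),1)])
E
```

```text
joints [ 0.63  0.2  -0.91  1.84  0.47  0.78 -2.22] u,n,y mm [ 0.1 29.9  2.4] phi tool deg 6.0 F [-0.  0.  0.] w 0.602 t 16.9
d 0.008 ang 1.0 N 1
[0.07, 0.06, 0.17, -0.02, 0.2, 0.02],
```

Call:
send_rows --pt "0.07 0.05 0.15 0 0 0" --pt "0 0 0 0 0 0"

```text
time_s: 17.18
position: [0.6369, 0.0299, 0.1979]
ee_rot: [0.017, 0.969, -0.074, 0.233]
force: [-0.5, -0.7, -0.4]
width: 0.602
```

Call:
send_rows --pt "0 0 0 0 0 0" --pt "0 0 0 0 0 0" --pt "0 0 0 0 0 0" --pt "0 0 0 0 0 0" --jaw 0

```text
time_s: 17.68
position: [0.637, 0.0305, 0.1988]
ee_rot: [0.017, 0.969, -0.073, 0.234]
force: [2.6, 0.8, -1.9]
width: 0.216
```

```bash
python3 - <<'E'
from h import *
where("R")
E
```

```text
joints [ 0.63  0.22 -0.9   1.83  0.49  0.78 -2.23] u,n,y mm [ 3.4 24.9  1.4] phi tool deg 5.9 F [ 2.6  0.8 -1.9] w 0.216 t 17.7
```

Call:
send_rows --pt "0.055 0 0 0 -1 0" --pt "0.055 0 0 0 -1 0" --pt "0.055 0 0 0 -1 0" --pt "0.055 0 0 0 -1 0" --pt "0.055 0 0 0 -1 0" --pt "0.055 0 0 0 -1 0" --pt "0.01 0 0 0 -0.2 0" --pt "0 0 0 0 0 0"

```text
time_s: 18.68
position: [0.6503, 0.0284, 0.2013]
ee_rot: [-0.004, 0.996, -0.075, -0.043]
force: [-2.8, -0.1, 2.6]
width: 0.218
```

```bash
python3 - <<'E'
from h import *
where("R")
E
```

```text
joints [ 0.41  0.66 -0.83  1.21  0.43  1.54 -2.08] u,n,y mm [16.  19.7  1.4] phi tool deg 37.9 F [-2.8 -0.1  2.6] w 0.218 t 18.7
```

Call:
send_rows --pt "0 0 0 0 0 0" --pt "0 0 0 0 0 0" --pt "0 0 -0.4 0 0 0" --pt "0 0 -0.8 0 0 0" --pt "0 0 -0.9 0 0 0" --pt "0 0.2 -0.9 0 0 0.5" --pt "-0.4 0.6 -0.4 0 0 1" --pt "-0.6 0.6 0 0 0 1" --pt "-0.6 0.6 0 0 0 1" --jaw 0.6

```text
time_s: 19.8
position: [0.5791, -0.0317, 0.3537]
ee_rot: [0.0, 0.973, -0.228, -0.04]
force: [-0.0, -0.6, 1.3]
width: 0.6
```

```bash
python3 - <<'E'
from h import *
where("R")
print(cur())
a=0.0;G=np.array([[0,1,0],[1,0,0],[0,0,-1.]])  # tool x=+y, tool y=+x
Rz=R.from_euler('z',-.074).as_matrix()
plan([(np.array([.506,-.3687,.22]),Rz@G)])
t=manip.read_camera("top")[:,:,::-1];s=manip.read_camera("scene")[:,:,::-1]
cv2.imwrite("pics/t7.png",cv2.resize(t[155:215,230:330],None,fx=8,fy=8,interpolation=cv2.INTER_CUBIC))
cv2.imwrite("pics/s7.png",cv2.resize(s[190:275,290:370],None,fx=9,fy=7,interpolation=cv2.INTER_CUBIC))
E
```

```text
joints [ 0.55  0.43 -0.83  1.15  0.28  1.75 -2.23] u,n,y mm [ 47.7 180.8 -69. ] phi tool deg 37.5 F [-0.  -0.6  1.3] w 0.600 t 19.8
(array([ 0.57909924, -0.03168073,  0.35366629]), array([[ 0.8927014 , -0.44400647, -0.07708744],
       [-0.44404875, -0.895831  ,  0.01753614],
       [-0.07684348,  0.01857604, -0.99687011]]))
d 0.370 ang 112.2 N 24
[0.1, 0.35, 0.14, -0.03, 0.03, -0.93], [0.07, 0.35, 0.14, -0.03, 0.03, -0.93], [0.04, 0.36, 0.14, -0.03, 0.03, -0.93], [0.01, 0.36, 0.14, -0.03, 0.03, -0.93], [-0.02, 0.36, 0.14, -0.03, 0.03, -0.93], [-0.05, 0.35, 0.14, -0.03, 0.03, -0.93], [-0.08, 0.35, 0.14, -0.03, 0.03, -0.93], [-0.11, 0.34, 0.14, -0.03, 0.03, -0.93], [-0.13, 0.33, 0.15, -0.03, 0.03, -0.93], [-0.16, 0.32, 0.15, -0.03, 0.03, -0.93], [-0.19, 0.3, 0.15, -0.03, 0.03, -0.93], [-0.21, 0.29, 0.15, -0.03, 0.03, -0.93], [-0.23, 0.27, 0.15, -0.03, 0.03, -0.93], [-0.26, 0.25, 0.15, -0.03, 0.03, -0.93], [-0.28, 0.23, 0.15, -0.03, 0.03, -0.93], [-0.29, 0.2, 0.15, -0.03, 0.03, -0.93], [-0.31, 0.18, 0.15, -0.03, 0.03, -0.93], [-0.32, 0.15, 0.15, -0.03, 0.03, -0.93], [-0.33, 0.12, 0.14, -0.03, 0.03, -0.93], [-0.34, 0.1, 0.14, -0.03, 0.03, -0.93], [-0.35, 0.07, 0.14, -0.03, 0.03, -0.93], [-0.36, 0.04, 0.14, -0.03, 0.03, -0.93], [-0.36, 0.01, 0.14, -0.03, 0.03, -0.93], [-0.36, -0.02, 0.14, -0.03, 0.03, -0.93],
```

View pics/t7.png

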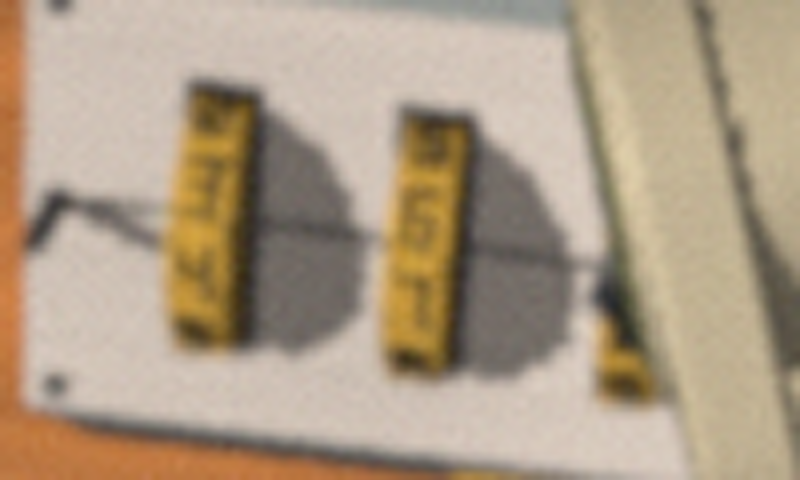

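View pics/s7.png

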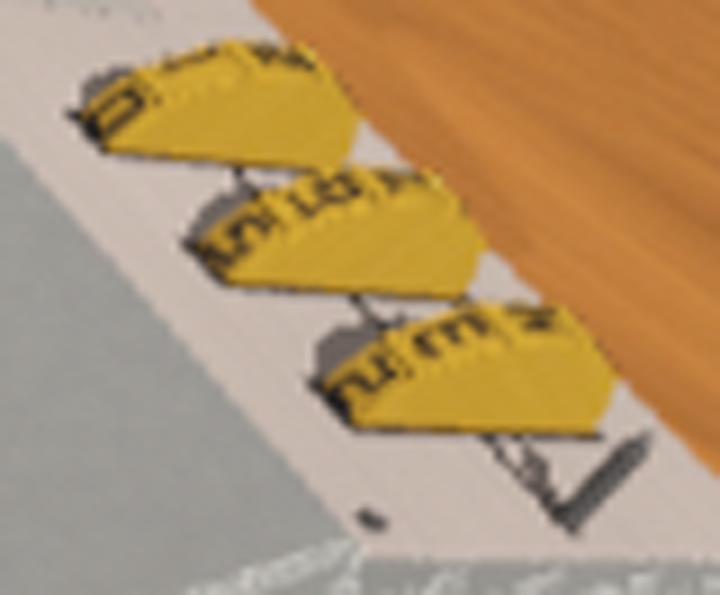

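The scene picture shows the right wheel with 0, 1 and 2 at (115,108), (185,60) and (285,57), in the same phase as the other wheels. Now to the case.

Call:
send_rows --pt "0.1 0.35 0.1 -0.03 0.03 -0.93" --pt "0.07 0.35 0.1 -0.03 0.03 -0.93" --pt "0.04 0.36 0.1 -0.03 0.03 -0.93" --pt "0.01 0.36 0.1 -0.03 0.03 -0.93" --pt "-0.02 0.36 0.1 -0.03 0.03 -0.93" --pt "-0.05 0.35 0.1 -0.03 0.03 -0.93" --pt "-0.08 0.35 0.1 -0.03 0.03 -0.93" --pt "-0.11 0.34 0.1 -0.03 0.03 -0.93" --pt "-0.13 0.33 0.1 -0.03 0.03 -0.93" --pt "-0.16 0.32 0.1 -0.03 0.03 -0.93" --pt "-0.19 0.3 0.1 -0.03 0.03 -0.93" --pt "-0.21 0.29 0.1 -0.03 0.03 -0.93" --pt "-0.23 0.27 0.1 -0.03 0.03 -0.93" --pt "-0.26 0.25 0.1 -0.03 0.03 -0.93" --pt "-0.28 0.23 0.1 -0.03 0.03 -0.93" --pt "-0.29 0.2 0.1 -0.03 0.03 -0.93" --jaw 0.95

```text
time_s: 21.9
position: [0.544, -0.2596, 0.3094]
ee_rot: [0.007, 0.899, 0.437, -0.007]
force: [-0.1, 0.4, -0.1]
width: 0.954
```

```bash
cat >>h.py <<'E'
def casegrip(z,xy=(.506,-.3687),yaw=-.074):
    G=np.array([[0,1,0],[1,0,0],[0,0,-1.]]);return np.array([*xy,z]),R.from_euler('z',yaw).as_matrix()@G
E
python3 - <<'E'
from h import *
print(cur(),manip.get_obs()["joints"])
plan([casegrip(.22)])
t=manip.read_camera("top")[:,:,::-1]
cv2.imwrite("pics/t8.png",cv2.resize(t[155:215,230:330],None,fx=8,fy=8,interpolation=cv2.INTER_CUBIC))
E
```

```text
(array([ 0.54401476, -0.25956798,  0.30936518]), array([[ 0.61827165,  0.78593822, -0.00642509],
       [ 0.78574009, -0.61826981, -0.01884036],
       [-0.0187798 ,  0.00660001, -0.99980186]])) [ 1.05846661  0.48659678 -1.03373309  1.26020255  0.433267    1.61768663
 -0.56667029]
d 0.146 ang 34.0 N 8
[-0.34, 0.12, 0.29, 0.0, 0.03, -0.85], [-0.34, 0.09, 0.29, 0.0, 0.03, -0.85], [-0.35, 0.06, 0.28, 0.0, 0.03, -0.85], [-0.36, 0.04, 0.28, 0.0, 0.03, -0.85], [-0.36, 0.01, 0.28, 0.0, 0.03, -0.85], [-0.36, -0.01, 0.28, 0.0, 0.03, -0.85], [-0.36, -0.04, 0.28, 0.0, 0.03, -0.85], [-0.35, -0.07, 0.28, 0.0, 0.03, -0.85],
```

View pics/t8.png

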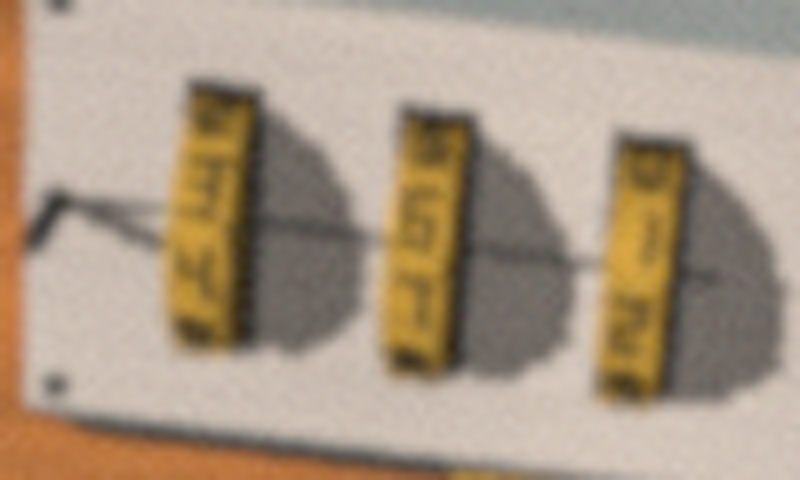

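```bash
python3 - <<'E'
from h import *
tw=lambda a,b:(230+(a+.5)/8-.5,155+(b+.5)/8-.5)
for w,L in dict(R=((0,652,172),(1,650,243),(2,632,325),(3,622,382)),).items():
    for k,a,b in L:
        r=cyl("top",tw(a,b),w)
        if r: print(w,k,"phi %.3f y %.3f val %.3f"%(r[0],r[1],r[0]+k*.6283))
E
```

```text
R 0 phi 1.207 y -0.001 val 1.207
R 1 phi 0.639 y -0.003 val 1.267
R 2 phi 0.036 y -0.001 val 1.292
R 3 phi -0.523 y 0.001 val 1.362
```

Call:
send_rows --pt "-0.34 0.12 0.29 0 0.03 -0.85" --pt "-0.34 0.09 0.29 0 0.03 -0.85" --pt "-0.35 0.06 0.28 0 0.03 -0.85" --pt "-0.36 0.04 0.28 0 0.03 -0.85" --pt "-0.36 0.01 0.28 0 0.03 -0.85" --pt "-0.36 -0.01 0.28 0 0.03 -0.85" --pt "-0.36 -0.04 0.2 0 0.03 -0.85" --pt "-0.2 -0.04 0.15 0 0.03 -0.5" --pt "0 0 0 0 0 0"

```text
time_s: 23.08
position: [0.513, -0.3663, 0.2323]
ee_rot: [0.003, 0.738, 0.675, 0.003]
force: [0.2, -0.6, -1.1]
width: 0.949
```

```bash
python3 - <<'E'
from h import *
print(cur(),manip.get_obs()["joints"])
plan([(*casegrip(.16),4),(*casegrip(.087),5)])
E
```

```text
(array([ 0.51299746, -0.36630751,  0.23233717]), array([[ 8.89596618e-02,  9.96002900e-01,  8.02503021e-03],
       [ 9.96035230e-01, -8.89566744e-02, -7.29146640e-04],
       [-1.23521685e-05,  8.05807745e-03, -9.99967533e-01]])) [ 1.26481279  0.61990018 -1.10877016  1.32354599  0.54674818  1.51088332
  0.12241073]
d 0.073 ang 1.0 N 4
[-0.02, -0.05, 0.45, 0.02, 0.0, -0.04], [-0.02, -0.05, 0.45, 0.02, 0.0, -0.04], [-0.02, -0.04, 0.45, 0.02, 0.0, -0.04], [-0.02, -0.04, 0.45, 0.02, 0.0, -0.04], 
d 0.073 ang 0.0 N 5
[0.0, -0.0, 0.37, 0.0, -0.0, 0.0], [0.0, -0.0, 0.37, 0.0, -0.0, 0.0], [0.0, -0.0, 0.37, 0.0, -0.0, 0.0], [0.0, 0.0, 0.37, 0.0, -0.0, 0.0], [0.0, 0.0, 0.37, 0.0, -0.0, -0.0],
```

The right wheel reads about 1.26, in band. I'll go down over the case.

Call:
send_rows --pt "-0.02 -0.05 0.45 0.02 0 -0.04" --pt "-0.02 -0.05 0.45 0.02 0 -0.04" --pt "-0.02 -0.04 0.4 0.02 0 -0.04" --pt "-0.02 -0.04 0.15 0.02 0 -0.04" --pt "0 0 0 0 0 0"

```text
time_s: 23.7
position: [0.5063, -0.3668, 0.1704]
ee_rot: [-0.0, 0.733, 0.68, 0.0]
force: [0.0, 0.7, 0.4]
width: 0.949
```

```bash
python3 - <<'E'
from h import *
print(cur()[0])
plan([(*casegrip(.087),5)])
t=manip.read_camera("top")[:,:,::-1];s=manip.read_camera("scene")[:,:,::-1]
cv2.imwrite("pics/t9.png",cv2.resize(t[165:285,410:510],None,fx=5,fy=5,interpolation=cv2.INTER_CUBIC))
cv2.imwrite("pics/s9.png",cv2.resize(s[60:180,210:330],None,fx=5,fy=5,interpolation=cv2.INTER_CUBIC))
E
```

```text
[ 0.50627376 -0.36681014  0.17040361]
d 0.083 ang 0.0 N 5
[-0.01, -0.0, 0.42, 0.0, -0.0, -0.0], [-0.01, -0.0, 0.42, 0.0, -0.0, -0.0], [-0.01, -0.0, 0.42, 0.0, -0.0, -0.0], [-0.01, -0.0, 0.42, 0.0, -0.0, -0.0], [-0.01, -0.0, 0.42, 0.0, -0.0, -0.0],
```

View pics/t9.png

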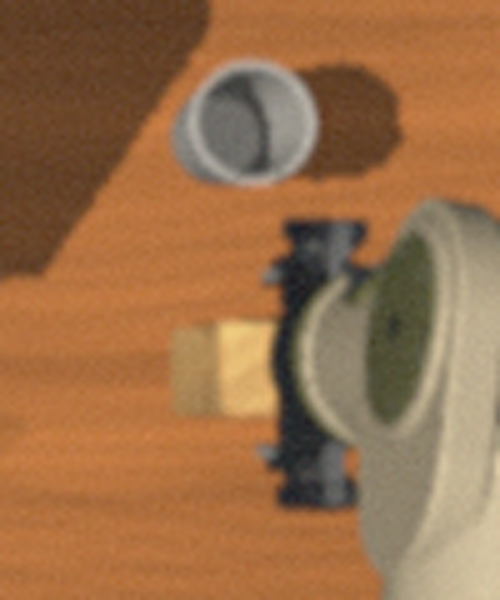

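View pics/s9.png

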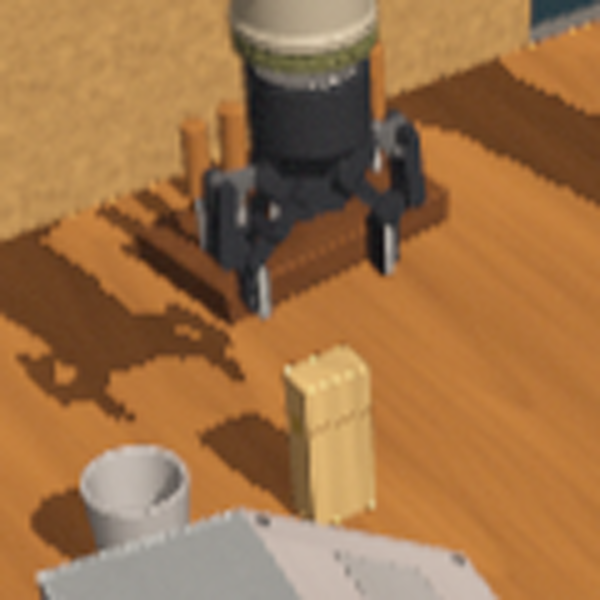

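The gripper is centred over the case along x: in the top view the fingers are at (270,275) and (270,455) and the case at (250,365). I'll cross-check the case's y from the scene view.

```bash
python3 - <<'E'
from h import *
K=[atz("scene",(210+(a+.5)/5-.5,60+(b+.5)/5-.5),.12) for a,b in((286,371),(345,347),(370,370),(300,396))];print(np.round(K,4),np.mean(K,0))
K=[atz("scene",(210+(a+.5)/5-.5,60+(b+.5)/5-.5),0) for a,b in((302,513),(332,524),(373,507))];print(np.round(K,4))
p=.506,-.3687
for dx in(-.025,.025):
  for dy in(-.015,.015):
    for z in(0,.12): print(dx,dy,z,np.round((proj("scene",[p[0]+dx,p[1]+dy,z])-[209.5,59.5])*5))
E
```

```text
[[ 0.5264 -0.3813  0.12  ]
 [ 0.4807 -0.3804  0.12  ]
 [ 0.4814 -0.3499  0.12  ]
 [ 0.5335 -0.3536  0.12  ]] [ 0.5054885  -0.36630929  0.12      ]
[[ 0.525  -0.3774  0.    ]
 [ 0.5147 -0.3555  0.    ]
 [ 0.4818 -0.3538  0.    ]]
-0.025 -0.015 0 [350. 485.]
-0.025 -0.015 0.12 [342. 345.]
-0.025 0.015 0 [374. 507.]
-0.025 0.015 0.12 [368. 367.]
0.025 -0.015 0 [290. 512.]
0.025 -0.015 0.12 [279. 372.]
0.025 0.015 0 [314. 535.]
0.025 0.015 0.12 [304. 395.]
```

Call:
send_rows --pt "0 0 0.42 0 0 0" --pt "0 0 0.42 0 0 0" --pt "0 0 0.42 0 0 0" --pt "0 0 0.4 0 0 0" --pt "0 0 0.15 0 0 0" --pt "0 0 0 0 0 0"

```text
time_s: 24.55
position: [0.5069, -0.3668, 0.0933]
ee_rot: [0.0, 0.733, 0.68, 0.0]
force: [0.1, -0.5, 0.2]
width: 0.949
```

Call:
send_rows --pt "0 0 0 0 0 0" --pt "0 0 0 0 0 0" --pt "0 0 0 0 0 0" --pt "0 0 0 0 0 0" --jaw 0

```text
time_s: 25.05
position: [0.5074, -0.3671, 0.095]
ee_rot: [0.001, 0.733, 0.68, 0.001]
force: [0.3, 0.1, -2.2]
width: 0.58
```

```bash
python3 - <<'E'
from h import *
print(cur(),manip.get_obs()["joints"])
t=manip.read_camera("top")[:,:,::-1];s=manip.read_camera("scene")[:,:,::-1]
cv2.imwrite("pics/s10.png",cv2.resize(s[60:180,210:330],None,fx=5,fy=5,interpolation=cv2.INTER_CUBIC))
E
```

```text
(array([ 0.50740897, -0.3671184 ,  0.09497491]), array([[ 0.07442291,  0.99722336,  0.0026075 ],
       [ 0.99722622, -0.07441986, -0.00124742],
       [-0.00104991,  0.0026931 , -0.99999582]])) [ 1.26609973  0.72065509 -1.04423135  1.51132353  0.6386964   1.27758378
  0.06988573]
```

View pics/s10.png

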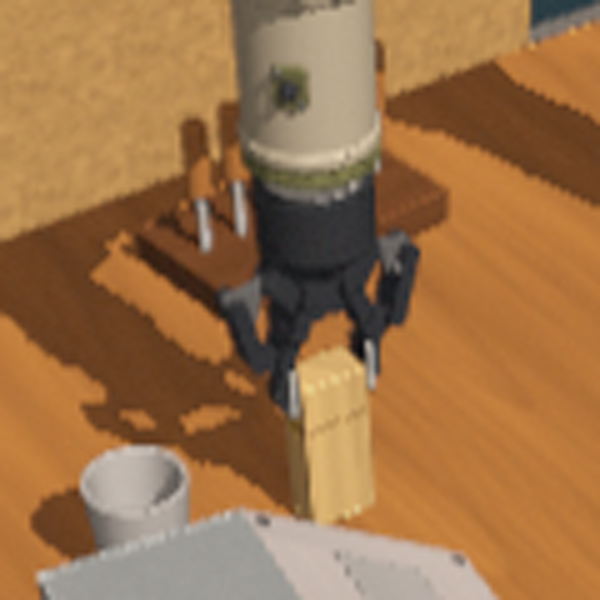

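The case is gripped by its 50 mm sides with a measured opening of 49 mm. The TCP is 25 mm below its top, so the nose is 95 mm beyond the TCP. Lift next.

```bash
cat >>h.py <<'E'
def slotpose(h,u=.077,y=-.130):
    p=toW(P0+u*UB+h*NB+np.array([0,y,0]));z=-RB@NB;x=RB@UB;return p,np.column_stack([x,np.cross(z,x),z])
E
python3 - <<'E'
from h import *
p,M=cur()
up=(p+np.array([0,0,.22]),M,7)
print(slotpose(.13)[0])
plan([up,(slotpose(.15)[0]+np.array([-.0,0,.04]),slotpose(.15)[1])])
E
```

```text
[ 0.55416821 -0.08452972  0.28596361]
d 0.220 ang 0.0 N 7
[-0.0, 0.0, -0.79, 0.0, 0.0, 0.0], [-0.0, 0.0, -0.79, 0.0, 0.0, 0.0], [-0.0, 0.0, -0.79, 0.0, 0.0, 0.0], [-0.0, 0.0, -0.79, 0.0, 0.0, 0.0], [-0.0, 0.0, -0.79, 0.0, 0.0, 0.0], [-0.0, 0.0, -0.79, 0.0, 0.0, 0.0], [-0.0, 0.0, -0.79, 0.0, 0.0, 0.0], 
d 0.288 ang 98.8 N 22
[0.33, 0.02, -0.03, -0.25, 0.23, 0.83], [0.33, -0.01, -0.03, -0.25, 0.23, 0.83], [0.33, -0.03, -0.02, -0.25, 0.23, 0.83], [0.32, -0.05, -0.01, -0.25, 0.23, 0.83], [0.32, -0.08, -0.01, -0.25, 0.23, 0.83], [0.31, -0.1, -0.0, -0.25, 0.23, 0.83], [0.3, -0.12, -0.0, -0.25, 0.23, 0.83], [0.29, -0.14, 0.0, -0.25, 0.23, 0.83], [0.28, -0.16, 0.0, -0.25, 0.23, 0.83], [0.27, -0.18, 0.01, -0.25, 0.23, 0.83], [0.26, -0.2, 0.01, -0.25, 0.23, 0.83], [0.24, -0.22, 0.01, -0.25, 0.23, 0.83], [0.22, -0.24, 0.01, -0.25, 0.23, 0.83], [0.21, -0.25, 0.01, -0.25, 0.23, 0.83], [0.19, -0.27, 0.01, -0.25, 0.23, 0.83], [0.17, -0.28, 0.0, -0.25, 0.23, 0.83], [0.15, -0.29, -0.0, -0.25, 0.23, 0.83], [0.12, -0.3, -0.0, -0.25, 0.23, 0.83], [0.1, -0.31, -0.01, -0.25, 0.23, 0.83], [0.08, -0.32, -0.01, -0.25, 0.23, 0.83], [0.06, -0.32, -0.02, -0.25, 0.23, 0.83], [0.03, -0.32, -0.02, -0.25, 0.23, 0.83],
```

Call:
send_rows --pt "0 0 -0.4 0 0 0" --pt "0 0 -0.79 0 0 0" --pt "0 0 -0.79 0 0 0" --pt "0 0 -0.79 0 0 0" --pt "0 0 -0.79 0 0 0" --pt "0 0 -0.79 0 0 0" --pt "0 0 -0.6 0 0 0" --pt "0.33 0.02 -0.03 -0.1 0.1 0.83" --pt "0.33 -0.01 -0.03 -0.1 0.1 0.83" --pt "0.33 -0.03 -0.02 -0.1 0.1 0.83" --pt "0.32 -0.05 -0.01 -0.1 0.1 0.83" --pt "0.32 -0.08 -0.01 -0.1 0.1 0.83" --pt "0.31 -0.1 0 -0.1 0.1 0.83"

```text
time_s: 26.78
position: [0.5183, -0.2827, 0.3198]
ee_rot: [0.006, 0.864, 0.502, 0.042]
force: [0.1, -0.7, -2.0]
width: 0.576
```

```bash
python3 - <<'E'
from h import *
where("R"); print(cur()[0])
plan([(slotpose(.15)[0]+np.array([-.0,0,.03]),slotpose(.15)[1])])
s=manip.read_camera("scene")[:,:,::-1]
cv2.imwrite("pics/s11.png",cv2.resize(s[0:240,190:430],None,fx=2.5,fy=2.5,interpolation=cv2.INTER_CUBIC))
E
```

```text
joints [ 1.27  0.44 -1.12  1.33  0.35  1.54 -0.32] u,n,y mm [  11.2  164.1 -326.3] phi tool deg 28.8 F [ 0.1 -0.7 -2. ] w 0.576 t 26.8
[ 0.51827008 -0.28271369  0.31975015]
d 0.202 ang 73.6 N 16
[0.29, -0.12, -0.01, -0.24, 0.3, 0.84], [0.28, -0.14, -0.0, -0.24, 0.3, 0.84], [0.27, -0.16, 0.0, -0.24, 0.3, 0.84], [0.26, -0.18, 0.0, -0.24, 0.3, 0.84], [0.24, -0.2, 0.01, -0.24, 0.3, 0.84], [0.23, -0.22, 0.01, -0.24, 0.3, 0.84], [0.21, -0.23, 0.01, -0.24, 0.3, 0.84], [0.2, -0.25, 0.01, -0.24, 0.3, 0.84], [0.18, -0.26, 0.01, -0.24, 0.3, 0.84], [0.16, -0.27, 0.01, -0.24, 0.3, 0.84], [0.14, -0.28, 0.01, -0.24, 0.3, 0.84], [0.11, -0.29, 0.0, -0.24, 0.3, 0.84], [0.09, -0.3, -0.0, -0.24, 0.3, 0.84], [0.07, -0.31, -0.0, -0.24, 0.3, 0.84], [0.05, -0.31, -0.01, -0.24, 0.3, 0.84], [0.03, -0.31, -0.02, -0.24, 0.3, 0.84],
```

View pics/s11.png

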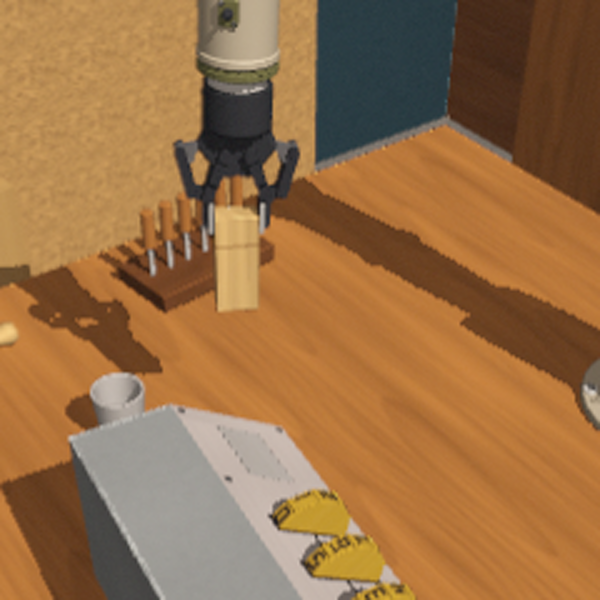

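The case is held squarely, at about (237,260) in the picture. Carry on.

Call:
send_rows --pt "0.29 -0.12 0 -0.24 0.3 0.84" --pt "0.28 -0.14 0 -0.24 0.3 0.84" --pt "0.27 -0.16 0 -0.24 0.3 0.84" --pt "0.26 -0.18 0 -0.24 0.3 0.84" --pt "0.24 -0.2 0 -0.24 0.3 0.84" --pt "0.23 -0.22 0 -0.24 0.3 0.84" --pt "0.21 -0.23 0 -0.24 0.3 0.84" --pt "0.2 -0.25 0 -0.24 0.3 0.84" --pt "0.18 -0.26 0 -0.24 0.3 0.84" --pt "0.16 -0.27 0 -0.24 0.3 0.84"

```text
time_s: 28.08
position: [0.5352, -0.1475, 0.3375]
ee_rot: [0.017, 0.967, 0.151, 0.206]
force: [0.9, -0.5, -1.6]
width: 0.575
```

```bash
python3 - <<'E'
from h import *
where("R"); print(cur()[0])
plan([(slotpose(.14)[0],slotpose(.15)[1])])
E
```

```text
joints [ 1.62 -0.13 -1.17  1.71 -0.35  1.13 -0.74] u,n,y mm [  17.5  181.2 -190.2] phi tool deg 9.7 F [ 0.9 -0.5 -1.6] w 0.575 t 28.1
[ 0.53521493 -0.14754666  0.3374943 ]
d 0.078 ang 27.4 N 6
[0.06, -0.25, 0.19, -0.24, 0.28, 0.83], [0.03, -0.26, 0.19, -0.24, 0.28, 0.83], [0.01, -0.27, 0.19, -0.24, 0.28, 0.83], [-0.01, -0.27, 0.18, -0.24, 0.28, 0.83], [-0.04, -0.27, 0.17, -0.24, 0.28, 0.83], [-0.06, -0.27, 0.17, -0.24, 0.28, 0.83],
```

```bash
python3 - <<'E'
from h import *
p,M=cur()
z=M[:,2];nose=p+.095*z;q=tobox(nose)-P0;print("nose u,n,y",q@UB,q@NB,q[1])
g=slotpose(.12);plan([(g[0],g[1],8)])
E
```

```text
nose u,n,y 0.08159142873020701 0.08488175291326866 -0.18659035875906568
d 0.090 ang 27.4 N 8
[0.05, -0.18, 0.21, -0.18, 0.21, 0.63], [0.04, -0.19, 0.21, -0.18, 0.21, 0.63], [0.02, -0.19, 0.2, -0.18, 0.21, 0.63], [0.01, -0.2, 0.2, -0.18, 0.21, 0.63], [-0.01, -0.2, 0.2, -0.18, 0.21, 0.63], [-0.02, -0.2, 0.19, -0.18, 0.21, 0.63], [-0.03, -0.2, 0.19, -0.18, 0.21, 0.63], [-0.05, -0.2, 0.19, -0.18, 0.21, 0.63],
```

Call:
send_rows --pt "0.1 -0.18 0.25 -0.18 0.1 0.63" --pt "0.08 -0.19 0.25 -0.18 0.1 0.63" --pt "0.06 -0.19 0.25 -0.18 0.15 0.63" --pt "0 0 0 0 0 0"

```text
time_s: 28.58
position: [0.5513, -0.117, 0.3123]
ee_rot: [0.025, 0.972, 0.072, 0.223]
force: [-0.2, -1.3, -2.7]
width: 0.575
```

```bash
python3 - <<'E'
from h import *
where("R")
p,M=cur()
z=M[:,2];nose=p+.095*z;q=tobox(nose)-P0;print("nose u,n,y",q@UB,q@NB,q[1])
g=slotpose(.12);plan([(g[0],g[1],5)])
E
```

```text
joints [ 1.6  -0.2  -1.2   1.79 -0.39  1.02 -0.92] u,n,y mm [  13.2  153.9 -157.5] phi tool deg 7.2 F [-0.2 -1.3 -2.7] w 0.575 t 28.6
nose u,n,y 0.08122973792810974 0.056733252061806426 -0.15766736874514295
d 0.048 ang 18.2 N 5
[-0.01, -0.16, 0.17, -0.16, 0.27, 0.66], [-0.03, -0.17, 0.17, -0.16, 0.27, 0.66], [-0.04, -0.17, 0.17, -0.16, 0.27, 0.66], [-0.05, -0.17, 0.16, -0.16, 0.27, 0.66], [-0.07, -0.16, 0.16, -0.16, 0.27, 0.66],
```

Call:
send_rows --pt "0 -0.17 0.25 -0.1 0 0.2" --pt "0 -0.17 0.25 -0.1 0 0.2" --pt "0 -0.17 0.2 -0.1 0 0.2" --pt "0 0 0 0 0 0"

```text
time_s: 29.08
position: [0.5617, -0.0972, 0.2873]
ee_rot: [0.034, 0.973, 0.049, 0.224]
force: [-0.2, -0.7, -3.0]
width: 0.578
```

```bash
cat >> h.py <<'E'
def nose():
    p,M=cur();z=M[:,2];q=tobox(p+.095*z)-P0;print("nose u,n,y",np.round([q@UB,q@NB,q[1]],4));z=RB.T@z;x=RB.T@M[:,0];print("phi %.1f side %.1f yaw %.1f"%tuple(np.degrees([np.arctan2(-z@UB,-z@NB),z[1],np.arctan2(x[1],x@UB)])))
E
python3 - <<'E'
from h import *
where("R");nose()
g=slotpose(.115);plan([(g[0],g[1],5)])
E
```

```text
joints [ 1.62 -0.21 -1.3   1.83 -0.35  0.94 -1.04] u,n,y mm [   5.6  129.  -136.4] phi tool deg 6.9 F [-0.2 -0.7 -3. ] w 0.578 t 29.1
nose u,n,y [ 0.0742  0.0317 -0.1392]
phi 6.9 side 1.4 yaw 14.4
d 0.018 ang 15.8 N 5
[-0.02, -0.06, 0.06, -0.09, 0.27, 0.57], [-0.03, -0.06, 0.06, -0.09, 0.27, 0.57], [-0.03, -0.06, 0.06, -0.09, 0.27, 0.57], [-0.03, -0.06, 0.06, -0.09, 0.27, 0.57], [-0.04, -0.06, 0.06, -0.09, 0.27, 0.57],
```

Call:
send_rows --pt "0.15 0 0.2 0 0.1 0.3" --pt "0.05 -0.1 0.2 0 0.1 0.3" --pt "0 0 0 0 0 0"

```text
time_s: 29.45
position: [0.5761, -0.0952, 0.2783]
ee_rot: [0.029, 0.972, 0.025, 0.233]
force: [-0.9, -0.2, -2.4]
width: 0.573
```

```bash
python3 - <<'E'
from h import *
where("R");nose()
s=manip.read_camera("scene")[:,:,::-1]
cv2.imwrite("pics/s12.png",cv2.resize(s[60:260,200:400],None,fx=3,fy=3,interpolation=cv2.INTER_CUBIC))
E
```

```text
joints [ 1.7  -0.18 -1.41  1.83 -0.32  0.88 -1.12] u,n,y mm [  12.4  113.9 -132.2] phi tool deg 5.9 F [-0.9 -0.2 -2.4] w 0.573 t 29.4
nose u,n,y [ 0.0827  0.0164 -0.1346]
phi 5.9 side 1.5 yaw 11.5
```

View pics/s12.png

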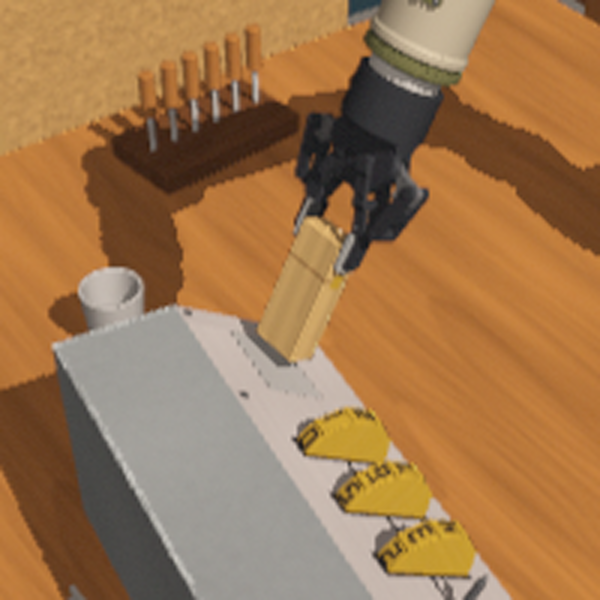

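The case sits over the flap at (290,345), but the arm has drifted to the wrong side of its shoulder singularity: j2 is below 0 and j3 is near its limit. I'll back off to the right and come in steeper on the other branch.

Call:
send_rows --pt "0 0.3 -0.3 0 0 0" --pt "0 0.6 -0.3 0 0 0" --pt "0 0.8 -0.2 0 0 0" --pt "0 0.8 0 0 0 0"

```text
time_s: 30.0
position: [0.5649, -0.1962, 0.3175]
ee_rot: [0.032, 0.972, 0.03, 0.232]
force: [0.3, 0.2, -2.9]
width: 0.574
```

```bash
python3 - <<'E'
from h import *
where("R");nose()
E
```

```text
joints [ 1.75  0.01 -1.38  1.72 -0.13  0.96 -1.09] u,n,y mm [  37.5  144.3 -233.7] phi tool deg 5.9 F [ 0.3  0.2 -2.9] w 0.574 t 30.0
nose u,n,y [ 0.1077  0.0468 -0.2366]
phi 5.9 side 1.3 yaw 12.1
```

Call:
send_rows --pt "0 0.8 0 0 0 0" --pt "0 0.6 0 0 -0.5 0" --pt "0.2 0.2 0 0 -1 0" --pt "0.3 0 0 0 -1 0" --pt "0.3 0 0 0 -1 0"

```text
time_s: 30.62
position: [0.5931, -0.2781, 0.3301]
ee_rot: [0.038, 0.996, 0.014, 0.073]
force: [0.4, 0.1, -1.6]
width: 0.575
```

```bash
python3 - <<'E'
from h import *
where("R");nose()
E
```

```text
joints [ 1.08  0.48 -1.07  1.24  0.48  1.49 -1.45] u,n,y mm [  78.2  132.8 -310.3] phi tool deg 24.0 F [ 0.4  0.1 -1.6] w 0.575 t 30.6
nose u,n,y [ 0.1196  0.0432 -0.3201]
phi 24.0 side -2.9 yaw 11.7
```

The arm is back on the good branch (j2 0.48). Now I'll approach the slot with phi about 20°.

```bash
cat >> h.py <<'E'
def nosepose(n,phi,u=.081,y=-.130,yaw=0):
    f=np.radians(phi);d=np.cos(f)*NB+np.sin(f)*UB;x=-np.sin(f)*NB+np.cos(f)*UB
    Mb=np.column_stack([x,np.cross(-d,x),-d])@R.from_euler('z',-yaw,degrees=True).as_matrix()
    p=toW(P0+u*UB+n*NB+np.array([0,y,0])+.095*d);return p,RB@Mb
E
python3 - <<'E'
from h import *
g=nosepose(.03,20,yaw=6);plan([(g[0],g[1],8)]); print(g[0])
E
```

```text
d 0.191 ang 6.9 N 8
[-0.0, -0.59, 0.06, 0.06, 0.11, 0.12], [-0.01, -0.59, 0.06, 0.06, 0.11, 0.12], [-0.02, -0.59, 0.06, 0.06, 0.11, 0.12], [-0.02, -0.59, 0.07, 0.06, 0.11, 0.12], [-0.03, -0.59, 0.07, 0.06, 0.11, 0.12], [-0.04, -0.59, 0.07, 0.06, 0.11, 0.12], [-0.04, -0.59, 0.07, 0.06, 0.11, 0.12], [-0.05, -0.59, 0.08, 0.06, 0.11, 0.12], 
[ 0.59018377 -0.09012038  0.29684476]
```

Call:
send_rows --pt "0 -0.59 0.06 0.06 0.05 0.12" --pt "0 -0.59 0.06 0.06 0.05 0.12" --pt "-0.02 -0.59 0.06 0.06 0.05 0.12" --pt "-0.02 -0.59 0.06 0.06 0.05 0.12" --pt "-0.03 -0.59 0.06 0.06 0.05 0.12"

```text
time_s: 31.25
position: [0.5937, -0.1646, 0.3058]
ee_rot: [0.02, 0.996, -0.012, 0.08]
force: [0.3, 0.3, -1.8]
width: 0.576
```

```bash
python3 - <<'E'
from h import *
where("R");nose()
g=nosepose(.03,20,yaw=6);plan([(g[0],g[1],3)])
E
```

```text
joints [ 1.03  0.4  -1.12  1.4   0.41  1.4  -1.65] u,n,y mm [  50.9  121.7 -198. ] phi tool deg 23.6 F [ 0.3  0.3 -1.8] w 0.576 t 31.2
nose u,n,y [ 0.0929  0.0316 -0.2046]
phi 23.6 side -0.9 yaw 8.2
d 0.075 ang 4.0 N 3
[-0.05, -0.62, 0.04, 0.03, 0.24, 0.1], [-0.06, -0.62, 0.04, 0.03, 0.24, 0.1], [-0.07, -0.62, 0.04, 0.03, 0.24, 0.1],
```

Call:
send_rows --pt "-0.05 -0.5 0 0.03 0.2 0.1" --pt "-0.06 -0.6 0 0.03 0.2 0.1" --pt "-0.07 -0.45 0 0.03 0.2 0.1" --pt "0 0 0 0 0 0"

```text
time_s: 31.75
position: [0.5884, -0.099, 0.3024]
ee_rot: [0.015, 0.994, -0.024, 0.108]
force: [0.1, 0.2, -2.5]
width: 0.575
```

```bash
python3 - <<'E'
from h import *
where("R");nose()
g=nosepose(.03,18,yaw=6);plan([(g[0],g[1],2)])
s=manip.read_camera("scene")[:,:,::-1]
cv2.imwrite("pics/s13.png",cv2.resize(s[60:260,200:400],None,fx=3,fy=3,interpolation=cv2.INTER_CUBIC))
E
```

```text
joints [ 1.05  0.31 -1.17  1.51  0.35  1.3  -1.75] u,n,y mm [  36.2  127.1 -134.1] phi tool deg 20.5 F [ 0.1  0.2 -2.5] w 0.575 t 31.8
nose u,n,y [ 0.0829  0.0351 -0.1393]
phi 20.5 side -0.1 yaw 6.5
d 0.011 ang 2.5 N 2
[-0.04, -0.12, 0.07, -0.01, 0.25, 0.01], [-0.04, -0.12, 0.07, -0.01, 0.25, 0.01],
```

View pics/s13.png

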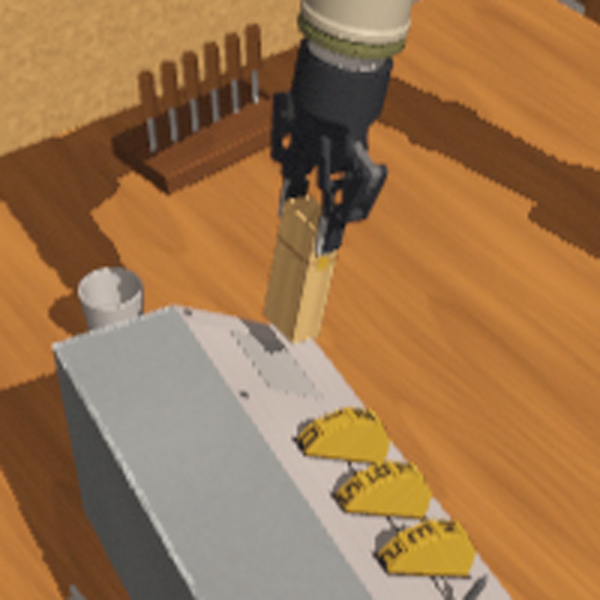

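Call:
send_rows --pt "0.13 -0.12 0.2 0 0.1 0.1" --pt "0.1 -0.1 0.3 0 0.1 0.1" --pt "0 0 0.2 0 0 0" --pt "0 0 0 0 0 0"

```text
time_s: 32.3
position: [0.6056, -0.0957, 0.2743]
ee_rot: [0.015, 0.992, -0.036, 0.117]
force: [-2.4, 0.9, 0.5]
width: 0.576
```

```bash
cat >>h.py <<'E'
def entry():
    p,M=cur();z=RB.T@M[:,2];q=tobox(p)-P0;t=-(q@NB)/(z@NB);e=q+t*z;print("entry u %.4f y %.4f  inserted mm %.1f"%(e@UB,e[1],1000*(.095-t)))
E
python3 - <<'E'
from h import *
where("R");nose();entry()
E
```

```text
joints [ 1.    0.35 -1.14  1.54  0.39  1.23 -1.81] u,n,y mm [  34.6   94.6 -128.2] phi tool deg 19.5 F [-2.4  0.9  0.5] w 0.576 t 32.3
nose u,n,y [ 0.0829  0.002  -0.1333]
phi 19.5 side -0.1 yaw 5.0
entry u 0.0822 y -0.1333  inserted mm -2.2
```

Call:
send_rows --pt "0 0 0.25 0 0 0" --pt "0 0 0.3 0 0 0" --pt "0 0 0.3 0 0 0" --pt "0 0 0 0 0 0"

```text
time_s: 32.8
position: [0.613, -0.0976, 0.2379]
ee_rot: [0.015, 0.993, -0.036, 0.115]
force: [-1.7, 0.9, -3.6]
width: 0.573
```

```bash
python3 - <<'E'
from h import *
where("R");nose();entry()
s=manip.read_camera("scene")[:,:,::-1]
cv2.imwrite("pics/s14.png",cv2.resize(s[60:260,200:400],None,fx=3,fy=3,interpolation=cv2.INTER_CUBIC))
E
```

```text
joints [ 0.97  0.39 -1.11  1.58  0.44  1.17 -1.85] u,n,y mm [  21.2   59.9 -128.9] phi tool deg 19.7 F [-1.7  0.9 -3.6] w 0.573 t 32.8
nose u,n,y [ 0.0693 -0.0325 -0.134 ]
phi 19.7 side -0.1 yaw 5.0
entry u 0.0809 y -0.1340  inserted mm 34.6
```

View pics/s14.png

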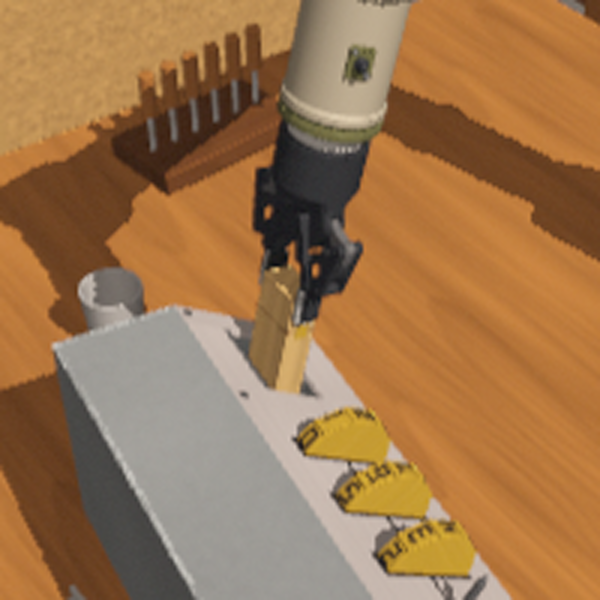

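The case is through the flap by 35 mm with small forces. Continue.

Call:
send_rows --pt "0 0 0.25 0 0 0" --pt "0 0 0.3 0 0 0" --pt "0 0 0.3 0 0 0" --pt "0 0 0.2 0 0 0" --pt "0 0 0 0 0 0"

```text
time_s: 33.48
position: [0.6234, -0.0992, 0.1944]
ee_rot: [0.015, 0.993, -0.036, 0.115]
force: [-1.5, -0.8, -3.3]
width: 0.571
```

```bash
python3 - <<'E'
from h import *
where("R");nose();entry()
s=manip.read_camera("scene")[:,:,::-1]
cv2.imwrite("pics/s15.png",cv2.resize(s[60:260,200:400],None,fx=3,fy=3,interpolation=cv2.INTER_CUBIC))
E
```

```text
joints [ 0.92  0.44 -1.07  1.62  0.49  1.1  -1.89] u,n,y mm [   6.4   17.7 -128.9] phi tool deg 19.6 F [-1.5 -0.8 -3.3] w 0.571 t 33.5
nose u,n,y [ 0.0545 -0.0747 -0.1341]
phi 19.6 side -0.1 yaw 4.9
entry u 0.0811 y -0.1339  inserted mm 79.4
```

View pics/s15.png

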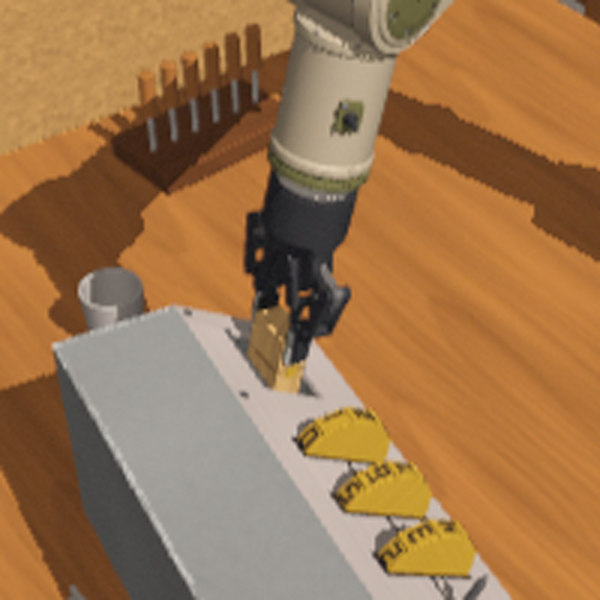

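Call:
send_rows --pt "0 -0.08 0.15 0 0 0" --pt "0 0 0 0 0 0"

```text
time_s: 33.78
position: [0.6253, -0.0961, 0.1889]
ee_rot: [0.015, 0.992, -0.036, 0.116]
force: [-0.6, 0.2, -3.5]
width: 0.572
```

Call:
send_rows --pt "0 0 0 0 0 0" --pt "0 0 0 0 0 0" --pt "0 0 0 0 0 0" --jaw 0.72

```text
time_s: 34.15
position: [0.6273, -0.096, 0.1913]
ee_rot: [0.015, 0.992, -0.036, 0.118]
force: [1.2, 0.1, 0.2]
width: 0.721
```

```bash
python3 - <<'E'
from h import *
where("R");nose();entry()
s=manip.read_camera("scene")[:,:,::-1]
cv2.imwrite("pics/s16.png",cv2.resize(s[100:220,230:350],None,fx=5,fy=5,interpolation=cv2.INTER_CUBIC))
E
```

```text
joints [ 0.91  0.45 -1.07  1.62  0.5   1.09 -1.9 ] u,n,y mm [   7.5   13.3 -125.1] phi tool deg 19.3 F [1.2 0.1 0.2] w 0.721 t 34.1
nose u,n,y [ 0.0561 -0.0794 -0.1303]
phi 19.3 side -0.1 yaw 4.9
entry u 0.0839 y -0.1301  inserted mm 84.1
```

View pics/s16.png

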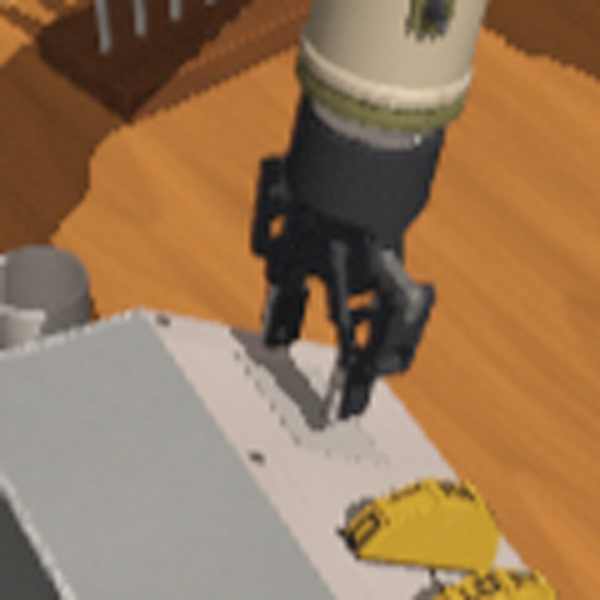

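The case is gone from between the fingers and the flap looks shut at about (310,410). I'll retreat and check.

Call:
send_rows --pt "0 0 -0.4 0 0 0" --pt "0 0.1 -0.8 0 0 0" --pt "0 0.4 -0.8 0 0 0" --pt "0 0.8 -0.4 0 0 0" --pt "0 0.8 0 0 0 0" --pt "0 0.8 0 0 -0.5 0" --pt "0 0.8 0 0 -0.5 0" --pt "0 0.6 0 0 0 0" --pt "0 0.3 0 0 0 0" --pt "0 0 0 0 0 0"

```text
time_s: 35.45
position: [0.591, -0.2781, 0.3046]
ee_rot: [0.015, 0.996, -0.034, 0.079]
force: [0.4, -0.0, -0.6]
width: 0.719
```

```bash
python3 - <<'E'
from h import *
where("R")
t=manip.read_camera("top")[:,:,::-1];s=manip.read_camera("scene")[:,:,::-1]
cv2.imwrite("pics/t17.png",cv2.resize(t[155:215,230:330],None,fx=8,fy=8,interpolation=cv2.INTER_CUBIC))
cv2.imwrite("pics/tf17.png",t); cv2.imwrite("pics/sf17.png",cv2.resize(s[100:300,200:400],None,fx=3,fy=3,interpolation=cv2.INTER_CUBIC))
E
```

```text
joints [ 1.12  0.49 -1.07  1.29  0.44  1.43 -1.53] u,n,y mm [  62.6  112.6 -310.6] phi tool deg 23.8 F [ 0.4 -0.  -0.6] w 0.719 t 35.5
```

View pics/t17.png

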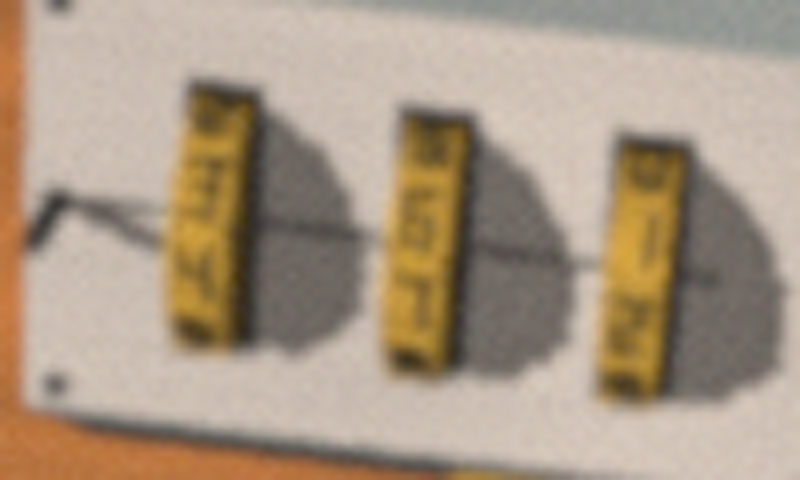

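View pics/tf17.png

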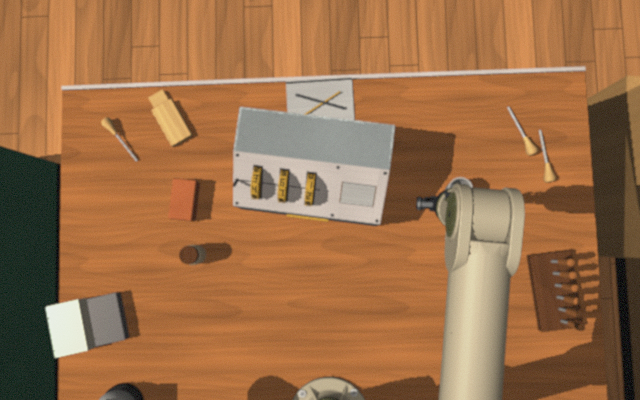

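View pics/sf17.png

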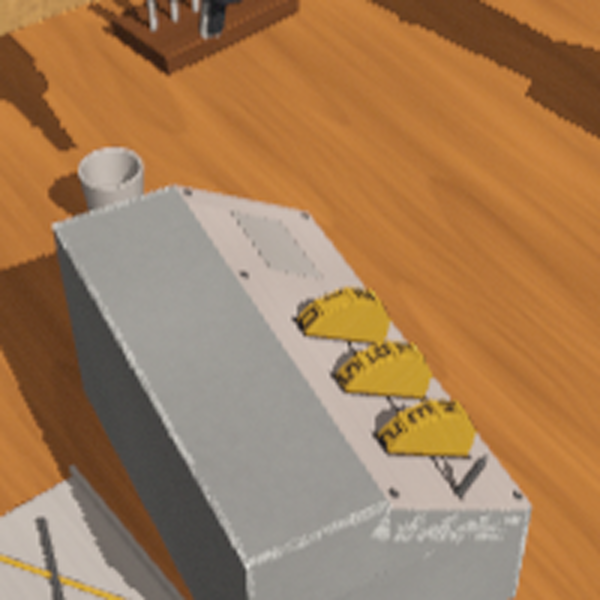

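The wheel numerals have not moved from their earlier positions: 4 at (195,268), 7 at (412,305) and 2 at (632,325). The flap is flush at (357,193) in the full top view, and the jar, brick and cup are where they were. The arm is clear, so I'm handing in.

```bash
python3 -c "
from rig import manip
print(manip.close_job(), manip.get_obs()['time_s'])"
```

```text
the job is handed in; nothing more can be done
the job is handed in; nothing more can be done
```

The job is handed in at about 35 s. The wheels read 4, 7, 2, and the case is inside the strongbox with the flap shut. The hand-in reports no verdict, so this rests on my own checks.

**What I did:** I gripped each wheel by its flat faces and turned it about its axle. Then I took the case by its 50 mm sides and pushed it nose first about 84 mm past the panel. On release it dropped inside.

**Last checks:**
- **Wheels:** left about 2.52, middle about 4.37 and right about 1.26 rad, against targets of 2.51, 4.40 and 1.26. The middle of each reading is in band, and the numerals looked unchanged after the case went in. Single numerals scattered by about ±0.1 rad. The left and middle values average both cameras; the right comes mainly from the top view.
- **Flap and case:** the flap looks flush with the panel. The case can no longer be seen in either view, so that it lies inside is inferred, not measured.
- **Other things on the bench:** the jar and brick look undisturbed in the top view and the cup in the scene view. The gripper was well clear of everything.

**What went less well:**
- Early on, joint 2 read -0.254 against its limit of -0.25. I moved off at once, but I can't tell whether it was counted as out of range.
- My first approach to the slot brought joint 3 close to its limit, at -1.41 of -1.52. I backed off and came in with the case about 20° off the panel normal. It went in with only a few newtons of force.

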